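# Make up two glaze-test kits

## Task

Make up the two glaze-test kits from the stock in the middle of the bench: on the rectangular board lay the square drip tile on the square pad, stand the beaker in the middle of that tile and the tall jar on the round pad; on the round board stand the squat jar on the round pad and set the cone pack lengthwise on the oblong pad. Everything stands upright and centred (to about a centimetre), with the tile and the cone pack square to their pads. Set the pieces down rather than drop them, knock nothing over, and leave the kiln prop, the tool pot and the wooden rib where they are.

Things in the scene. Friction and masses are not known exactly. Their poses are not given: they have to be found in the camera images.
- long_board: Rectangular plywood kit board, 250 x 120 x 14 mm, fixed to the bench, no rim. Origin at the centre of its underside; x along its length, y across, z up. Dark inlaid pads, flush with its top (z = 14): a square one, 80 x 80, centred at x = -60, y = 0, with its sides along x and y, and a round one, 74 across, centred at x = +65, y = 0.
- round_board: Round plywood kit board, 220 mm across, 14 mm thick, fixed to the bench, no rim. Origin at the centre of its underside, z up. Dark inlaid pads, flush with its top (z = 14): a round one, 78 across, centred at x = +50, y = 0, and an oblong one centred at x = -55, y = 0, 40 mm along x and 90 mm along y.
- tall_jar: The tall closed glaze jar: white plastic cylinder 56 mm across, 90 mm high with its black lid (the top 14 mm, 52 across). Loose, about 0.24 kg, standing on the bench. Origin at the centre of its underside, z up.
- squat_jar: The squat closed glaze jar: white plastic cylinder 60 mm across, 45 mm high with its black lid (the top 14 mm, 56 across). Loose, about 0.16 kg, standing on the bench. Origin at the centre of its underside, z up.
- drip_tile: Square flat tile of fired terracotta clay, 60 x 60 x 12 mm, loose, about 0.09 kg, lying on the bench. Origin at the centre of its underside; x and y along its sides, z up.
- beaker: Small open beaker of fired terracotta clay, 50 mm across at the rim, narrowing to 40 mm at the foot, 60 mm high, wall 4 mm. Loose, about 0.08 kg, standing mouth up on the bench. Origin at the centre of its underside, z up.
- cone_pack: Clay cone pack: an oblong terracotta bar 76 x 26 x 22 mm (along its x, y, z) from whose top three thin pale cones (13 mm thick at the foot), in a row along x, stick up to 53 mm above its underside. Loose, about 0.11 kg, standing on the bench. Origin at the centre of the bar's underside, z up. Grip it across the bar.
- kiln_prop: Bystander: grey square kiln prop, 36 x 36 x 75 mm, standing loose. Origin at the centre of its underside.
- tool_pot: Bystander: blue pot, 76 mm across, 80 mm high, with three tool handles sticking up to 155 mm and out up to 45 mm from its axis. Loose. Origin at the centre of its underside.
- rib: Bystander: flat wooden throwing rib with round ends, 40 x 70 x 7 mm (x, y, z), lying loose beyond the stock. Origin at the centre of its underside.
Mind the look-alikes: they are no part of the job. What is shaped like the drip_tile but grey is not meant.

How it is judged:
By the outcome, as a careful person would: the job done as asked, in the order asked, and still so for the second after the job is handed in, with the robot touching nothing.
It also fails if it takes over 120 s, if anything falls off the work surface, if the arm or the gripper's body presses on something with over 40 N, if the wrist force passes 120 N, or if a joint passes its speed limit or range.

## Robot

A 7-joint arm with a two-finger parallel gripper is mounted at the origin on the work surface. World frame = base frame: x ahead of the robot, y to its left, z up, the work surface at z = 0. Lengths are in m, angles in rad, forces in N, time in s.
With the tool pointing down it reaches from about 0.4 to 0.85 m from the base axis. Payload 4.5 kg.
Tool frame: the origin (TCP) lies midway between the tips of the shut fingers; the grasp point (between the pads) lies 19 mm behind it; y points along the fingers, z is the direction in which the jaws open and shut, and the axes are right-handed (so a half turn about y gives the same grasp; the last joint's range is limited). The gripper opens to 88 mm and grips with 3 to 60 N. Pads are 18 mm wide; open, the fingers measure 123 mm over their backs; the gripper's body (75 mm by 187 mm) begins 45 mm behind the grasp point.
Start: joints at [-1.162, 0.689, -0.195, 1.565, 0.157, 0.902, -0.215], TCP at [0.229, 0.582, 0.239] pointing down, gripper open.
Joint ranges: [-3.01, 3.01], [-0.46, 2.08], [-1.47, 1.51], [0.13, 2.56], [-1, 4.14], [0.04, 2.09], [-2.66, 2.66]. Speed limits (rad/s): [2.57, 2.57, 3.14, 3.14, 3.14, 3.14, 3.14].

## Interface

Orientations are given as a unit quaternion [x, y, z, w].
In Python, from plant import r, snapshot, get_calibration, job, boxes_of gives the robot as it stands. The module is installed in compiled form; this text tells all that it offers.
- The arm moves only by the shell command python3 -m handwheel 'ROWS' [OPENING] [FORCE]. ROWS is JSON, a list that holds one entry, the list of rows, each a list of 6 numbers: the shift along the tool's x, y, z as a fraction of full scale, then the turn, a rotation vector about the tool's x, y, z as a fraction of full scale. In form: [[[x, y, z, wx, wy, wz], ...]]. A call has 1 to 12 rows; each row is the pose to reach, as a shift and turn from the pose commanded when the call began, along the tool's axes at that moment, turning the shorter way round; what a row does not reach only later rows make up. Full scale, the value 1, is 100 cm for a shift and 180 degrees for a turn. A row lasts 1/12 s, in which the tool goes at most 41.7 mm and 7.16 degrees, less where a joint would pass 70% of its speed; a pose out of reach is approached as far as the arm can. A call with a number of a shift or a turn outside -1 to 1 is refused whole. A call with a gripper value outside its range is refused whole. OPENING is the opening, from -1 (shut) to 1 (fully open), set as the call begins (- or left out, the last holds). The fingers move at their own pace and stop on an object; FORCE is the grip in N (left out, the last holds). Time passes only in rows, so rows that repeat a pose let the fingers close. It gives the time, the measured TCP pose, the force and the opening at its end, in the units of the state.
- r.get_state(): the state, without advancing time (a new reading comes with each control period).
- snapshot(name): name is "scene" or "side" or "wrist"; returns the picture (420x560x3 uint8, red, green, blue); there is no depth.
- get_calibration(name): a dict with "fx", "fy", "cx", "cy" (pixels), "k1" (the pictures are not rectified: a ray, as slopes to the right and down, at radius r is drawn at 1 + k1 r^2 times it, then the intrinsics apply), "T" (4x4, takes a point from camera to world coordinates). Camera axes: x right, y down, z forward; pixel columns grow to the right and rows downward; lengths in m; the calibration is good to about 2 mm. A picture is of the moment at which its call begins: read the wrist's pose just before it. get_calibration takes no time and is no camera call; for the wrist camera it gives the pose at the moment of the call.
- job.finish_job(): hands the job in, once; it reports no verdict.
Trained networks look in the newest picture that a camera, given by its name, has taken for a name from the list of things; names that differ only in an ending like _2 or _b are one class to them, and where a whole thing is asked for, a point or a joint stands for the part that bears it (a point fixed in the world has none). Each returns a list of dicts, best first, with "confidence" (0 to 1); they miss things now and then, are a little off and sometimes report something else, mostly with a low value. They report only what shows in the picture. A call takes as long as a camera call. They do not tell look-alikes from the thing itself.
- boxes_of(thing, camera): "bbox" ([left, top, right, bottom] in pixels, round what is visible of it).
The state is a dict: "clock": time; "q": joint angles; "qd": joint speeds; "joint_torque": joint torques, N m; "tool_pos": TCP position; "eef_rot": TCP orientation; "contact_force": force on the tool from outside, world axes, zero at the start; "moment": the same for the moment, N m; "opening": opening from 0.0 (shut) to 1.0 (fully open).
Only numpy, scipy, OpenCV 4.12 (cv2) and the standard library are available. Lean on these libraries where they do the work, as an engineer would, in place of code of your own. Each camera call takes 0.05 s, during which the arm holds its last target. There are 200 camera calls.

## Working session

There is one attempt and no reset: what is moved stays moved. The work goes in short steps, Python scripts to look and compute and a shell command to move; the robot and the scene stay as the last step left them, time stands still between calls to the robot, and variables do not carry over. Pictures are saved under pics/ and viewed, about 12 in all and at most 16, crops included, and the job is handed in when it is done.

```bash
mkdir -p pics; ls
python3 - <<'E'
from plant import *
import cv2,numpy as np
s=r.get_state();print({k:np.round(v,4).tolist() for k,v in s.items()})
for n in("scene","side"):
    im=snapshot(n);cv2.imwrite(f"pics/{n}0.png",cv2.resize(im[:,:,::-1],(800,600),interpolation=cv2.INTER_CUBIC))
    c=get_calibration(n);print(n,[c[k] for k in("fx","fy","cx","cy","k1")],np.round(c["T"],4).tolist())
    for t in "long_board round_board tall_jar squat_jar drip_tile beaker cone_pack kiln_prop tool_pot rib".split():
        print(t,[(np.round(b["bbox"]).tolist(),round(b["confidence"],2)) for b in boxes_of(t,n)][:3])
E
```

```text
pics
{'clock': 0.0, 'q': [-1.1622, 0.69, -0.1945, 1.5663, 0.1573, 0.9025, -0.2151], 'qd': [-0.0001, 0.0005, 0.0007, 0.001, 0.0014, 0.0013, -0.0019], 'joint_torque': [-0.0, -52.7544, -1.2668, -15.3427, -0.0527, 0.0066, 0.0002], 'tool_pos': [0.2286, 0.581, 0.2379], 'eef_rot': [0.6954, -0.1318, 0.1317, -0.6941], 'contact_force': [-1.3247, -0.5612, -0.215], 'moment': [-0.0431, 0.0143, 0.0478], 'opening': 0.9984}
scene [433.8137552382372, 433.8137552382372, 285.53491939155344, 207.94409455032223, -0.11313929941905164] [[-0.2898, 0.6473, -0.705, 1.4033], [0.9571, 0.1918, -0.2173, 0.2387], [-0.0054, -0.7377, -0.6751, 0.7578], [0.0, 0.0, 0.0, 1.0]]
long_board [([388.0, 172.0, 455.0, 242.0], 0.72)]
round_board [([159.0, 145.0, 236.0, 194.0], 0.7), ([284.0, 176.0, 299.0, 200.0], 0.68), ([277.0, 141.0, 298.0, 180.0], 0.6)]
tall_jar [([277.0, 140.0, 296.0, 176.0], 0.57), ([156.0, 181.0, 196.0, 240.0], 0.16)]
squat_jar [([323.0, 159.0, 347.0, 182.0], 0.57)]
drip_tile [([193.0, 252.0, 221.0, 278.0], 0.97), ([234.0, 208.0, 262.0, 232.0], 0.73), ([286.0, 256.0, 322.0, 287.0], 0.66)]
beaker [([280.0,
[... 576 characters left out ...]
3)]
round_board [([327.0, 148.0, 405.0, 201.0], 0.94)]
tall_jar [([342.0, 200.0, 369.0, 242.0], 0.94)]
squat_jar [([185.0, 228.0, 206.0, 261.0], 0.56), ([322.0, 254.0, 354.0, 288.0], 0.55)]
drip_tile [([270.0, 188.0, 292.0, 204.0], 0.78), ([230.0, 163.0, 257.0, 180.0], 0.71), ([186.0, 214.0, 226.0, 233.0], 0.56)]
beaker [([301.0, 209.0, 321.0, 236.0], 0.92), ([343.0, 202.0, 368.0, 243.0], 0.62)]
cone_pack [([240.0, 221.0, 266.0, 250.0], 0.58), ([272.0, 189.0, 292.0, 204.0], 0.31)]
kiln_prop [([186.0, 228.0, 208.0, 263.0], 0.93)]
tool_pot [([273.0, 119.0, 299.0, 169.0], 0.64), ([270.0, 186.0, 295.0, 202.0], 0.47), ([229.0, 190.0, 245.0, 209.0], 0.39)]
rib [([230.0, 192.0, 245.0, 212.0], 0.7)]
```

View pics/scene0.png

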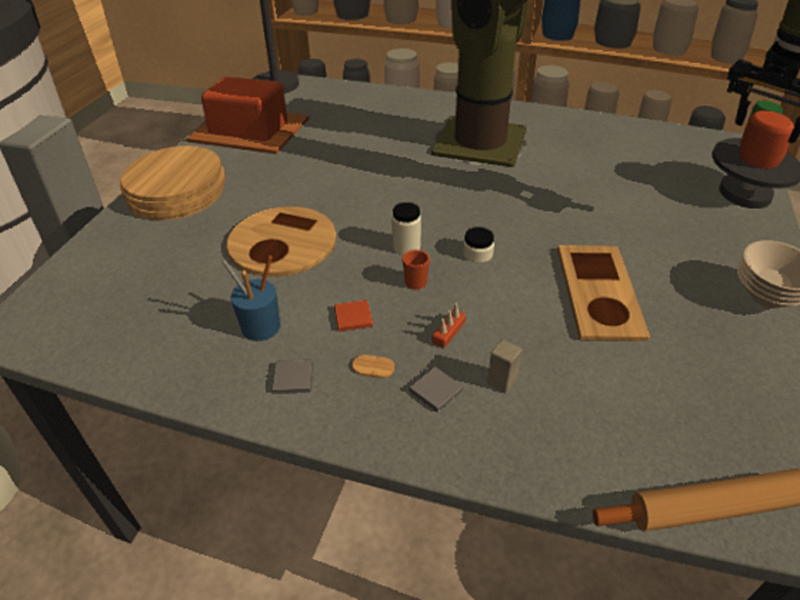

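View pics/side0.png

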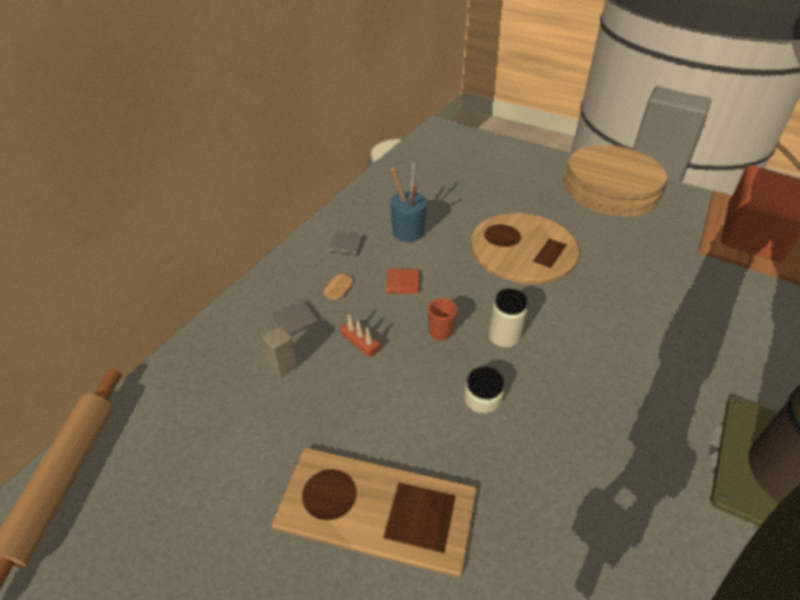

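Scene picture (800x600): tall jar (406,228), squat jar (479,245), beaker (416,270), red tile (353,315), cone pack (449,327), round board (281,240), long board (602,290). Tile candidates: red at (353,315), which is the one wanted, and the grey look-alikes at (292,376) and (436,388). The net's "drip_tile" best hits are the grey ones. The orange/red pot on the turntable at (768,140) isn't the beaker, and the pale bowl at the far right isn't wanted either.

```bash
cat > h.py <<'E'
import numpy as np,cv2
from scipy.optimize import minimize
from scipy.spatial.transform import Rotation as R
def ray(c,uv):
    uv=np.atleast_2d(np.float64(uv)); K=np.array([[c["fx"],0,c["cx"]],[0,c["fy"],c["cy"]],[0,0,1]])
    n=cv2.undistortPoints(uv[:,None],K,np.array([c["k1"],0,0,0,0]))[:,0]
    return np.c_[n,np.ones(len(n))]@c["T"][:3,:3].T
def onplane(c,uv,z):
    d=ray(c,uv);o=c["T"][:3,3];return (o+d*((z-o[2])/d[:,2])[:,None])[:,:2]
def proj(c,P):
    P=(np.atleast_2d(P)-c["T"][:3,3])@c["T"][:3,:3];n=P[:,:2]/P[:,2:]
    n=n*(1+c["k1"]*(n**2).sum(1))[:,None];return n*[c["fx"],c["fy"]]+[c["cx"],c["cy"]]
def red(im):
    h=cv2.cvtColor(im,cv2.COLOR_RGB2HSV);return ((h[...,0]<9)|(h[...,0]>174))&(h[...,1]>150)&(h[...,2]>70)
def dark(im):
    h=cv2.cvtColor(im,cv2.COLOR_RGB2HSV);return (h[...,0]<16)&(h[...,1]>130)&(h[...,2]<85)
def white(im):
    h=cv2.cvtColor(im,cv2.COLOR_RGB2HSV);return (h[...,1]<75)&(h[...,2]>125)
def black(im): return im.max(2)<28
def blob(m,uv,rad):
    "component with the most pixels within rad of uv"
    n,l=cv2.connectedComponents(m.astype(np.uint8));w=np.zeros(m.shape,np.uint8);cv2.circle(w,tuple(int(v) for v in uv),rad,1,-1)
    c=np.bincount(l[(w>0)],minlength=n);c[0]=0
    return l==c.argmax() if c.max()>0 else np.zeros_like(m)
t=np.linspace(0,2*np.pi,60,endpoint=False)
def ring(d,z):return np.c_[d/2*np.cos(t),d/2*np.sin(t),0*t+z]
def box(a,b,z0,z1):return np.array([[x*a/2,y*b/2,z] for x in(-1,1) for y in(-1,1) for z in(z0,z1)])
M=dict(tile=box(60,60,0,12),tall=np.r_[ring(56,0),ring(56,76)],squat=np.r_[ring(60,0),ring(60,31)],
 beaker=np.r_[ring(40,0),ring(50,60)],bar=box(76,26,0,22),tlid=np.r_[ring(52,76),ring(52,90)],slid=np.r_[ring(56,31),ring(56,45)])
def fit(name,views,x0,yaw=False,z=0.):
    "views: (calib, mask). silhouette overlap fit -> x,y,yaw,IoU"
    S=4
    def cost(p):
        P=R.from_euler('z',p[2] if yaw else 0).apply(M[name]/1000.)+[p[0],p[1],z];tot=0
        for c,m in views:
            u,v=np.where(m);x,y=v.min()-12,u.min()-12;w,h=v.max()+12-x,u.max()+12-y
            hull=cv2.convexHull(np.float32(proj(c,P)))[:,0]
            a=np.zeros((h*S,w*S),np.uint8);cv2.fillConvexPoly(a,np.int32(np.round(((hull+.5-[x,y])*S-.5)*16)),1,shift=4)
            b=cv2.resize(np.pad(m,((12,12),(12,12)))[y+12:y+12+h,x+12:x+12+w].astype(np.uint8),(w*S,h*S),interpolation=cv2.INTER_NEAREST)
            tot-=(a&b).sum()/max(1,(a|b).sum())
        return tot/len(views)
    best=None
    for y0 in (np.radians([0,30,60,90,120,150]) if yaw else [0]):
        q=minimize(cost,[*x0,y0],method='Nelder-Mead',options=dict(initial_simplex=[[x0[0],x0[1],y0],[x0[0]+.01,x0[1],y0],[x0[0],x0[1]+.01,y0],[x0[0],x0[1],y0+.3]],xatol=1e-4,fatol=1e-4))
        if best is None or q.fun<best.fun:best=q
    return best.x,-best.fun
E
cat > m0.py <<'E'
from plant import *
from h import *
im={n:snapshot(n) for n in("scene","side")};C={n:get_calibration(n) for n in im};k=.7
P=dict(tile=((353,315),(403,280)),beaker=((416,272),(441,320)),bar=((449,330),(360,338)),tall=((406,240),(506,330)),squat=((479,252),(484,402)))
for n,px in P.items():
    f=white if n in("tall","squat") else red
    mk=[blob(f(im[a]),np.array(p)*k,8) for a,p in zip(im,px)]
    x0=onplane(C["scene"],np.array(px[0])*k,.02)[0]
    x,q=fit(n,list(zip(C.values(),mk)),x0,n in("tile","bar"));each=[np.round(fit(n,[(c,m)],x[:2],n in("tile","bar"))[0],4).tolist() for c,m in zip(C.values(),mk)]
    print(n,[int(m.sum()) for m in mk],np.round(x,4),round(q,2),each)
D=dict(sq=((595,265),(420,517)),rd=((608,312),(329,494)),rr=((269,251),(503,236)),ob=((294,221),(550,252)))
for n,px in D.items():
    for a,p in zip(im,px):
        m=blob(dark(im[a]),np.array(p)*k,5);v,u=np.where(m)
        w=onplane(C[a],np.c_[u,v],.014);e,V=np.linalg.eigh(np.cov(w.T));
        print(n,a,len(u),np.round(w.mean(0),4),'size',np.round(np.sqrt(e*12)*1e3),'major axis deg',round(np.degrees(np.arctan2(V[1,1],V[0,1]))%180,1))
E
python3 m0.py
```

```text
tile [444, 153] [ 0.6885 -0.0833  0.4849] 0.63 [[0.6886, -0.0833, 0.4859], [0.6903, -0.0862, 0.5219]]
beaker [338, 220] [ 0.5686 -0.0034 -0.0377] 0.57 [[0.5668, -0.0039, 0.1875], [0.5697, -0.0071, 0.1521]]
bar [194, 65] [0.6733 0.0866 2.9276] 0.32 [[0.6736, 0.0867, -0.2003], [0.6905, 0.0881, 2.4378]]
tall [20, 544] [ 0.4681 -0.0482  0.1987] 0.35 [[0.4496, -0.0489, 0.2928], [0.4681, -0.0482, 0.0]]
squat [19, 289] [0.4489 0.0914 0.5203] 0.23 [[0.4549, 0.0898, 0.0193], [0.4489, 0.0914, 0.0]]
sq scene 500 [0.4402 0.3117] size [76. 77.] major axis deg 118.7
sq side 1572 [0.4397 0.3139] size [75. 76.] major axis deg 9.6
rd scene 420 [0.5621 0.3456] size [61. 61.] major axis deg 108.5
rd side 945 [0.5607 0.3465] size [59. 61.] major axis deg 99.1
rr scene 321 [ 0.5747 -0.3017] size [62. 66.] major axis deg 126.0
rr side 254 [ 0.5728 -0.301 ] size [59. 60.] major axis deg 24.3
ob scene 195 [ 0.4695 -0.2958] size [35. 86.] major axis deg 87.5
ob side 195 [ 0.4681 -0.2941] size [33. 78.] major axis deg 85.2
```

```bash
cat > go.py <<'E'
import sys,numpy as np
from plant import r,get_calibration
from scipy.spatial.transform import Rotation as R
def go(x,y,z,yaw=None,s=None):
    "row for TCP x,y,z (m), tool down, jaws along yaw deg (mod 180)"
    s=s or r.get_state();A=R.from_quat(s["eef_rot"]);p=np.array(s["tool_pos"]);a=A.as_matrix()
    cur=np.degrees(np.arctan2(a[1,2],a[0,2]))
    if yaw is None: yaw=cur
    yaw=cur+(yaw-cur+90)%180-90
    zt=np.array([np.cos(np.radians(yaw)),np.sin(np.radians(yaw)),0]);yt=np.array([0,0,-1.]);B=R.from_matrix(np.c_[np.cross(yt,zt),yt,zt])
    d=a.T@(np.array([x,y,z])-p);w=(A.inv()*B).as_rotvec()/np.pi
    n=max(np.linalg.norm(d)/.0417,np.linalg.norm(w)*180/7.16)
    print("row",np.round([*d,*w],4).tolist(),"n>=%.1f"%n,"yaw %.1f->%.1f"%(cur,yaw),"q7 %.2f"%s["q"][6])
if __name__=="__main__":
    v=[float(t) for t in sys.argv[1:]];s=r.get_state()
    print("clk %.2f"%s["clock"],np.round(s["tool_pos"],4),"down",np.round(R.from_quat(s["eef_rot"]).as_matrix()[:,1],3),"F",np.round(s["contact_force"],1),"op %.3f"%s["opening"])
    if v: go(*v)
E
python3 go.py .54 0 .36 90; python3 -c "
from plant import *
import numpy as np
from scipy.spatial.transform import Rotation as R
c=get_calibration('wrist');s=r.get_state();A=R.from_quat(s['eef_rot']).as_matrix()
print(c['fx'],c['cx'],c['cy'],'cam in tool',A.T@(c['T'][:3,3]-s['tool_pos']));print(np.round(A.T@c['T'][:3,:3],3));print(A)"
```

```text
clk 1.20 [0.2288 0.5817 0.2388] down [ 0.  0. -1.] F [-0.1  0.7 -0.1] op 1.000
row [0.5025, -0.1213, -0.4273, -0.0, -0.1193, -0.0] n>=16.1 yaw 68.5->90.0 q7 -0.22
368.23190698373025 280.75351664093995 208.43587542990258 cam in tool [-6.54877416e-02 -1.45327248e-01  1.28211028e-04]
[[ 0.     0.967  0.256]
 [-0.    -0.256  0.967]
 [ 1.    -0.     0.   ]]
[[ 9.30595322e-01  1.13559998e-05  3.66049650e-01]
 [-3.66049649e-01  1.15794457e-04  9.30595315e-01]
 [-3.18186803e-05 -9.99999993e-01  1.11914640e-04]]
```

```bash
python3 -m handwheel '[[[0.5,-0.12,-0.425,0,-0.1193,0],[0.5,-0.12,-0.425,0,-0.1193,0],[0.5,-0.12,-0.425,0,-0.1193,0],[0.5,-0.12,-0.425,0,-0.1193,0],[0.5,-0.12,-0.425,0,-0.1193,0],[0.5,-0.12,-0.425,0,-0.1193,0],[0.5,-0.12,-0.425,0,-0.1193,0],[0.5,-0.12,-0.425,0,-0.1193,0],[0.5,-0.12,-0.425,0,-0.1193,0],[0.5,-0.12,-0.425,0,-0.1193,0],[0.5,-0.12,-0.425,0,-0.1193,0],[0.5,-0.12,-0.425,0,-0.1193,0]]]' 1; python3 go.py .54 0 .36 90
```

```text
clock: 2.2
tool_pos: [0.4615, 0.146, 0.3293]
eef_rot: [-0.707, -0.0, -0.0, 0.707]
contact_force: [0.5, 0.6, 0.6]
opening: 0.996
clk 2.20 [0.4615 0.146  0.3293] down [ 0.001  0.    -1.   ] F [0.5 0.6 0.6] op 0.996
row [0.0785, -0.0307, -0.146, -0.0001, -0.0, 0.0002] n>=4.0 yaw 90.0->90.0 q7 0.98
```

```bash
python3 -m handwheel '[[[0.078,-0.03,-0.146,0,0,0],[0.078,-0.03,-0.146,0,0,0],[0.078,-0.03,-0.146,0,0,0],[0.078,-0.03,-0.146,0,0,0],[0.078,-0.03,-0.146,0,0,0],[0.078,-0.03,-0.146,0,0,0],[0.078,-0.03,-0.146,0,0,0]]]'
cat > m1.py <<'E'
from plant import *
from h import *
import sys
tag=sys.argv[1]
c=get_calibration("wrist");im=snapshot("wrist");cv2.imwrite(f"pics/{tag}.png",im[:,:,::-1]);np.savez(f"{tag}.npz",im=im,**c)
E
cat > m2.py <<'E'
from h import *
import sys
z=np.load(sys.argv[1]+".npz");c={k:z[k] for k in z};im=z["im"]
G=dict(tile=(.689,-.083),beaker=(.568,-.004),bar=(.674,.087),tall=(.468,-.048),squat=(.449,.091))
ov=im.copy()
for n in (sys.argv[2:] or G):
    m=(white(im)|black(im) if n in("tall","squat") else red(im))
    uv=proj(c,[*G[n],.02])[0];m=blob(m,uv,12);v,u=np.where(m);ov[m]=(0,255,0)
    print(n,np.round(uv),m.sum(),end=' ')
    if m.sum()<30: continue
    x,q=fit(n,[(c,m)],G[n],n in("tile","bar"));print(np.round(x[:2],4),'yaw %.1f'%np.degrees(x[2]),'iou %.2f'%q)
cv2.imwrite(f"pics/{sys.argv[1]}ov.png",np.hstack([im[:,:,::-1],ov[:,:,::-1]])[:, :])
cv2.imwrite(f"pics/{sys.argv[1]}ov.png",cv2.resize(ov[:,:,::-1],(800,600)))
E
python3 m1.py w1; python3 m2.py w1
```

```text
clock: 2.78
tool_pos: [0.5386, 0.0026, 0.3585]
eef_rot: [-0.707, 0.0, 0.0, 0.707]
contact_force: [-0.2, 0.7, -0.1]
opening: 1.003
tile [220. 268.] 0 beaker [275. 184.] 0 bar [340. 258.] 0 tall [240. 107.] 0 squat [350.  92.] 0
```

View pics/w1ov.png

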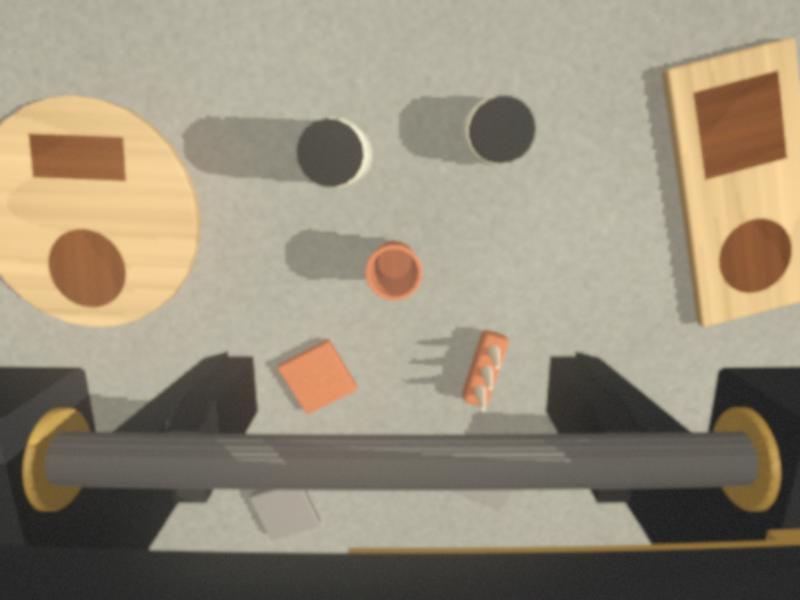

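The view from above shows the tall jar's lid (330,152), squat jar's lid (502,129), beaker (394,271), red tile (317,376), cone pack (486,369) and both boards with their pads. One grey look-alike lies at (283,512). The colours are brighter here, so I'm adjusting the thresholds.

```bash
cat >> h.py <<'E'
def wred(im):
    h=cv2.cvtColor(im,cv2.COLOR_RGB2HSV);return ((h[...,0]<11)|(h[...,0]>174))&(h[...,1]>90)&(h[...,2]>100)
def wdark(im):
    h=cv2.cvtColor(im,cv2.COLOR_RGB2HSV);return (h[...,0]<18)&(h[...,1]>100)&(h[...,2]<165)
def wblack(im): return im.max(2)<85
M.update(sq=box(80,80,14,14),rd=ring(74,14),rr=ring(78,14),ob=box(40,90,14,14))
E
cat > m2.py <<'E'
from h import *
import sys
z=np.load(sys.argv[1]+".npz");c={k:z[k] for k in z};im=z["im"]
G=dict(tile=(.689,-.083),beaker=(.568,-.004),bar=(.674,.087),tlid=(.468,-.048),slid=(.449,.091),sq=(.44,.313),rd=(.5615,.346),rr=(.574,-.301),ob=(.469,-.295))
for a in sys.argv[2:]:
    n,x,y=a.split(',');G[n]=(float(x),float(y))
ov=im.copy()
for n in ([a.split(',')[0] for a in sys.argv[2:]] or G):
    f=wblack if n.endswith("lid") else wred if n in("tile","beaker","bar") else wdark
    uv=proj(c,[*G[n],.08 if n=="tlid" else .03])[0];m=cv2.morphologyEx(blob(f(im),uv,12).astype(np.uint8),cv2.MORPH_CLOSE,np.ones((9,9)))>0
    ov[m]=(0,255,0);print(n,np.round(uv),m.sum(),end=' ')
    if m.sum()<30: print();continue
    yw=n in("tile","bar","sq","ob");x,q=fit(n,[(c,m)],G[n],yw);print(np.round(x[:2],4),'yaw %.1f'%np.degrees(x[2]) if yw else '','iou %.2f'%q)
cv2.imwrite(f"pics/{sys.argv[1]}ov.png",cv2.resize(ov[:,:,::-1],(800,600)))
E
python3 m2.py w1
```

```text
tile [219. 271.] 6 
beaker [275. 186.] 1095 [ 0.5681 -0.0051]  iou 0.82
bar [341. 261.] 379 [0.6756 0.085 ] yaw -8.7 iou 0.32
tlid [235. 107.] 1132 [ 0.4746 -0.0579]  iou 0.61
slid [352.  92.] 1457 [0.4515 0.0876]  iou 0.79
sq [526.  87.] 3514 [0.4409 0.313 ] yaw 105.4 iou 0.94
rd [536. 182.] 1939 [0.562  0.3462]  iou 0.92
rr [ 54. 191.] 2124 [ 0.5747 -0.3012]  iou 0.90
ob [ 47. 110.] 1791 [ 0.4681 -0.2963] yaw 178.8 iou 0.87
```

```bash
python3 - <<'E'
from h import *
im=np.load("w1.npz")["im"];h=cv2.cvtColor(im,cv2.COLOR_RGB2HSV)
for u,v in((317,376),(300,370),(486,369),(497,340),(330,152),(345,170),(502,129),(394,250),(650,450*0+300)): print((u,v),h[int(v*.7),int(u*.7)],im[int(v*.7),int(u*.7)])
E
sed -i 's/<11)|(h\[...,0\]>174))&(h\[...,1\]>90)/<16)|(h[...,0]>170))\&(h[...,1]>95)/; s/max(2)<85/max(2)<100/' h.py
sed -i 's/bar","sq/bar","pack","sq/' m2.py; python3 m2.py w1 tile,.689,-.083 beaker,.568,-.004 bar,.674,.087 tlid,.468,-.048 slid,.449,.091
```

```text
(317, 376) [ 11 139 226] [226 148 103]
(300, 370) [ 11 140 226] [226 146 102]
(486, 369) [ 19  58 184] [184 168 142]
(497, 340) [ 11 139 224] [224 145 102]
(330, 152) [18 30 86] [86 82 76]
(345, 170) [23 36 84] [84 81 72]
(502, 129) [21 22 81] [81 79 74]
(394, 250) [ 10 138 191] [191 122  88]
(650, 300) [ 24  29 187] [187 183 166]
tile [219. 271.] 1654 [ 0.6882 -0.0832] yaw 27.9 iou 0.93
beaker [275. 186.] 1247 [ 0.5678 -0.0039]  iou 0.93
bar [341. 261.] 952 [0.6781 0.0866] yaw 167.7 iou 0.80
tlid [235. 107.] 1597 [ 0.4698 -0.0527]  iou 0.85
slid [352.  92.] 1573 [0.4497 0.0882]  iou 0.85
```

View pics/w1ov.png

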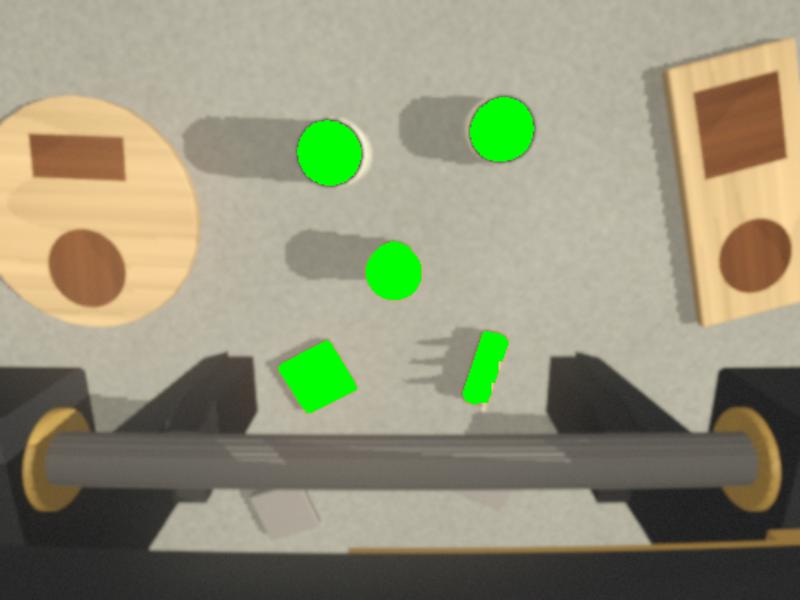

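```bash
sed -i 's/M.update(/M.update(tlid=ring(52,90),slid=ring(56,45),/' h.py; python3 m2.py w1 tlid,.468,-.048 slid,.449,.091
python3 - <<'E'
from plant import *
from h import *
c=get_calibration("scene")
for n,uv,z in(("pot",(180,212),.04),("prop",(355,262),.02),("rib",(261,257),.004),("grey1",(204,263),.006),("grey2",(305,271),.006)):print(n,np.round(onplane(c,uv,z),3))
E
python3 go.py .688 -.083 .09 117.9
```

```text
tlid [235. 107.] 1597 [ 0.4692 -0.0523]  iou 0.86
slid [352.  92.] 1573 [0.4501 0.0876]  iou 0.88
pot [[ 0.741 -0.236]]
prop [[0.759 0.201]]
rib [[ 0.792 -0.01 ]]
grey1 [[ 0.848 -0.127]]
grey2 [[0.804 0.098]]
clk 2.83 [0.5383 0.0035 0.3585] down [-0.001  0.001 -1.   ] F [-1.2 -0.3  0.8] op 1.000
row [0.1498, 0.2683, -0.0871, -0.0004, -0.1543, -0.0002] n>=7.7 yaw 90.1->117.9 q7 1.32
```

```bash
python3 -c "
import cv2;i=cv2.imread('pics/w1.png')[215:380,160:390];cv2.imwrite('pics/crop1.png',cv2.resize(i,None,fx=3,fy=3))"; python3 go.py .688 -.083 .09 27.9
```

```text
clk 2.83 [0.5383 0.0035 0.3585] down [-0.001  0.001 -1.   ] F [-1.2 -0.3  0.8] op 1.000
row [0.1498, 0.2683, -0.0871, -0.0002, 0.3457, -0.0004] n>=8.7 yaw 90.1->27.9 q7 1.32
```

View pics/crop1.png

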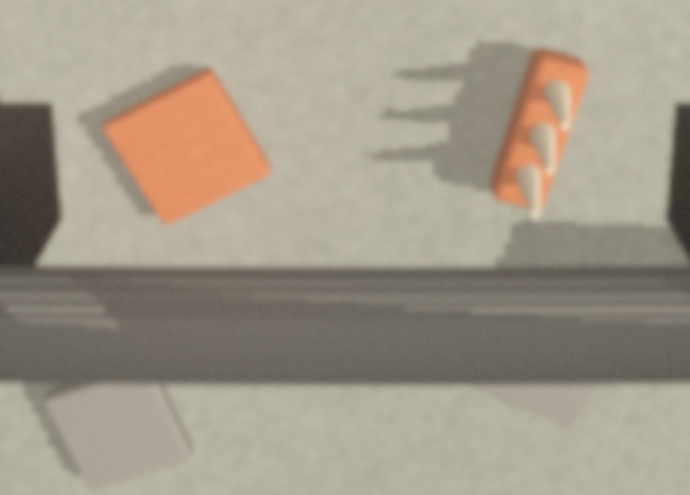

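The crop shows the terracotta tile at (188,145), next to the cone pack (540,130) and a grey look-alike (120,430). The choice is confirmed.

```bash
python3 -m handwheel '[[[0.15,0.268,-0.087,0,0.3457,0],[0.15,0.268,-0.087,0,0.3457,0],[0.15,0.268,-0.087,0,0.3457,0],[0.15,0.268,-0.087,0,0.3457,0],[0.15,0.268,-0.087,0,0.3457,0],[0.15,0.268,-0.087,0,0.3457,0],[0.15,0.268,-0.087,0,0.3457,0],[0.15,0.268,-0.087,0,0.3457,0],[0.15,0.268,-0.087,0,0.3457,0],[0.15,0.268,-0.087,0,0.3457,0],[0.15,0.268,-0.087,0,0.3457,0],[0.15,0.268,-0.087,0,0.3457,0]]]'; python3 m1.py w2;python3 m2.py w2 tile,.688,-.083;python3 go.py .688 -.083 .003 27.9
```

```text
clock: 3.83
tool_pos: [0.6893, -0.0831, 0.0918]
eef_rot: [-0.606, 0.364, -0.364, 0.607]
contact_force: [-0.4, -0.2, -0.1]
opening: 0.998
tile [278. 225.] 8552 [ 0.6883 -0.0825] yaw 27.9 iou 0.97
clk 3.88 [ 0.6894 -0.0835  0.092 ] down [ 0.002  0.001 -1.   ] F [ 1.3 -0.2  0.5] op 1.001
row [-0.0011, 0.089, -0.0011, -0.0006, 0.0004, -0.0] n>=2.1 yaw 28.0->27.9 q7 0.56
```

View pics/w2ov.png

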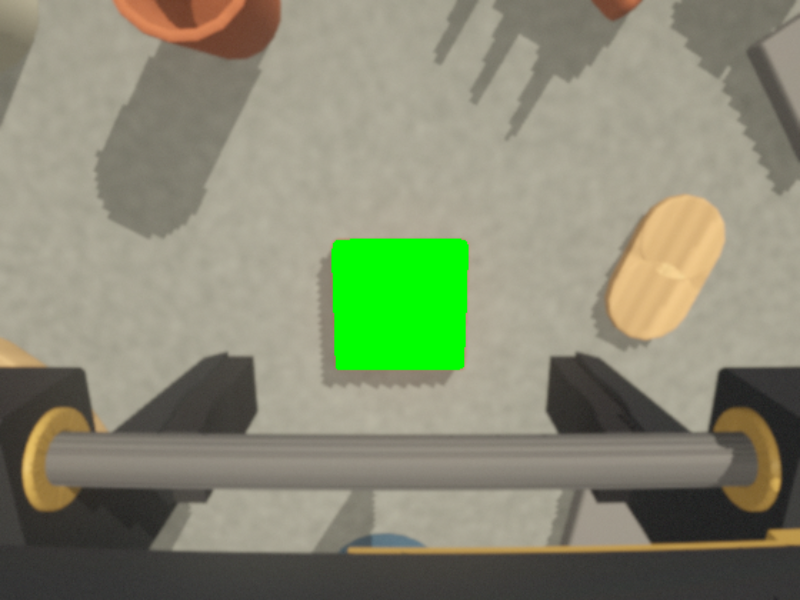

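The tile is square between the fingers at (400,304), and the rib at (667,267) is clear of the right finger. Going down to grip.

```bash
python3 -m handwheel '[[[-0.001,0.03,0,0,0,0],[-0.001,0.055,0,0,0,0],[-0.001,0.072,0,0,0,0],[-0.001,0.082,0,0,0,0],[-0.001,0.088,0,0,0,0],[-0.001,0.088,0,0,0,0]]]'; python3 -m handwheel '[[[0,0,0,0,0,0],[0,0,0,0,0,0],[0,0,0,0,0,0],[0,0,0,0,0,0],[0,0,0,0,0,0],[0,0,0,0,0,0],[0,0,0,0,0,0],[0,0,0,0,0,0]]]' -1 25; python3 -m handwheel '[[[0,-0.03,0,0,0,0],[0,-0.07,0,0,0,0],[0,-0.11,0,0,0,0],[0,-0.15,0,0,0,0],[0,-0.19,0,0,0,0],[0,-0.19,0,0,0,0]]]'; python3 go.py .4405 .313 .15 15.3
```

```text
clock: 4.38
tool_pos: [0.6881, -0.0839, 0.002]
eef_rot: [0.606, -0.366, 0.365, -0.605]
contact_force: [0.3, -0.3, 0.6]
opening: 1.001
clock: 5.05
tool_pos: [0.689, -0.0841, 0.0034]
eef_rot: [-0.605, 0.365, -0.366, 0.606]
contact_force: [-0.8, 0.2, 5.6]
opening: 0.677
clock: 5.55
tool_pos: [0.6935, -0.0849, 0.2016]
eef_rot: [-0.603, 0.361, -0.37, 0.608]
contact_force: [1.6, -0.2, 0.6]
opening: 0.676
clk 5.55 [ 0.6935 -0.0849  0.2016] down [ 0.015 -0.001 -1.   ] F [ 1.6 -0.2  0.6] op 0.676
row [-0.4703, 0.0471, -0.0393, -0.0044, 0.0691, 0.0022] n>=11.4 yaw 27.7->15.3 q7 0.55
```

```bash
python3 -m handwheel '[[[-0.47,0.047,-0.04,0,0.069,0],[-0.47,0.047,-0.04,0,0.069,0],[-0.47,0.047,-0.04,0,0.069,0],[-0.47,0.047,-0.04,0,0.069,0],[-0.47,0.047,-0.04,0,0.069,0],[-0.47,0.047,-0.04,0,0.069,0],[-0.47,0.047,-0.04,0,0.069,0],[-0.47,0.047,-0.04,0,0.069,0],[-0.47,0.047,-0.04,0,0.069,0],[-0.47,0.047,-0.04,0,0.069,0],[-0.47,0.047,-0.04,0,0.069,0],[-0.47,0.047,-0.04,0,0.069,0]]]';python3 -m handwheel '[[[0,0,0,0,0,0],[0,0,0,0,0,0],[0,0,0,0,0,0]]]'; python3 go.py .4405 .313 .05 15.3
```

```text
clock: 6.55
tool_pos: [0.4288, 0.3195, 0.1445]
eef_rot: [0.564, -0.428, 0.424, -0.564]
contact_force: [-0.3, 0.7, -0.7]
opening: 0.679
clock: 6.8
tool_pos: [0.4349, 0.3116, 0.1456]
eef_rot: [0.562, -0.429, 0.43, -0.562]
contact_force: [0.3, 0.1, -0.8]
opening: 0.677
clk 6.80 [0.4349 0.3116 0.1456] down [ 0.001 -0.001 -1.   ] F [ 0.3  0.1 -0.8] op 0.677
row [0.0, 0.0956, 0.0057, -0.0001, -0.0003, 0.0004] n>=2.3 yaw 15.3->15.3 q7 -0.25
```

```bash
python3 -m handwheel '[[[0,0.03,0.0055,0,0,0],[0,0.06,0.0055,0,0,0],[0,0.085,0.0055,0,0,0],[0,0.095,0.0055,0,0,0],[0,0.095,0.0055,0,0,0],[0,0.095,0.0055,0,0,0]]]'; python3 m1.py w3; python3 go.py .4405 .313 .018 15.3
```

```text
clock: 7.3
tool_pos: [0.4403, 0.3134, 0.051]
eef_rot: [0.562, -0.429, 0.43, -0.562]
contact_force: [0.4, 0.5, -0.2]
opening: 0.677
clk 7.35 [0.4406 0.3141 0.0517] down [ 0.002  0.001 -1.   ] F [ 0.8  0.4 -0. ] op 0.677
row [0.0011, 0.0337, -0.0004, -0.0005, -0.0002, -0.0] n>=0.8 yaw 15.3->15.3 q7 -0.22
```

View pics/w3.png

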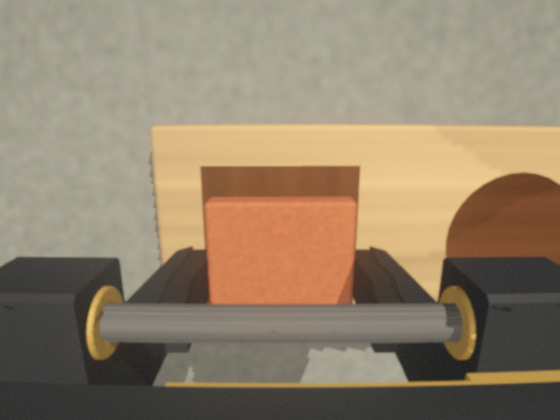

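The tile is held square over the pad: tile edges at 206–356 px, pad edges at 201–359 px. Lowering it.

```bash
python3 -m handwheel '[[[0.001,0.015,0,0,0,0],[0.001,0.025,0,0,0,0],[0.001,0.03,0,0,0,0],[0.001,0.032,0,0,0,0],[0.001,0.0335,0,0,0,0],[0.001,0.0345,0,0,0,0]]]'; python3 go.py
```

```text
clock: 7.85
tool_pos: [0.4397, 0.3137, 0.0173]
eef_rot: [-0.562, 0.429, -0.429, 0.563]
contact_force: [-3.3, -2.1, 18.0]
opening: 0.674
clk 7.85 [0.4397 0.3137 0.0173] down [ 0.  0. -1.] F [-3.3 -2.1 18. ] op 0.674
```

```bash
python3 -m handwheel '[[[0,-0.001,0,0,0,0],[0,-0.001,0,0,0,0],[0,-0.001,0,0,0,0],[0,-0.001,0,0,0,0]]]' 1; python3 -m handwheel '[[[0,-0.03,0,0,0,0],[0,-0.07,0,0,0,0],[0,-0.11,0,0,0,0],[0,-0.15,0,0,0,0],[0,-0.19,0,0,0,0],[0,-0.19,0,0,0,0],[0,-0.19,0,0,0,0],[0,-0.19,0,0,0,0]]]'; python3 m1.py w4; python3 m2.py w4 tile,.44,.313 rd,.562,.346;python3 go.py .568 -.0045 .15 116
```

```text
clock: 8.18
tool_pos: [0.4398, 0.3138, 0.0174]
eef_rot: [-0.562, 0.429, -0.429, 0.563]
contact_force: [-0.2, -0.2, -0.3]
opening: 0.956
clock: 8.85
tool_pos: [0.4391, 0.3135, 0.2068]
eef_rot: [0.563, -0.429, 0.428, -0.562]
contact_force: [-0.5, 0.1, -0.2]
opening: 1.0
tile [282. 188.] 7084 [0.4346 0.3197] yaw 15.4 iou 0.59
rd [422. 189.] 4497 [0.5611 0.3453]  iou 0.95
clk 8.90 [0.4387 0.3132 0.2061] down [-0.002 -0.001 -1.   ] F [ 0.   0.2 -0.3] op 0.997
row [0.3406, 0.0562, 0.0406, 0.0004, 0.4409, 0.0007] n>=11.1 yaw 15.4->-64.0 q7 -0.26
```

View pics/w4ov.png

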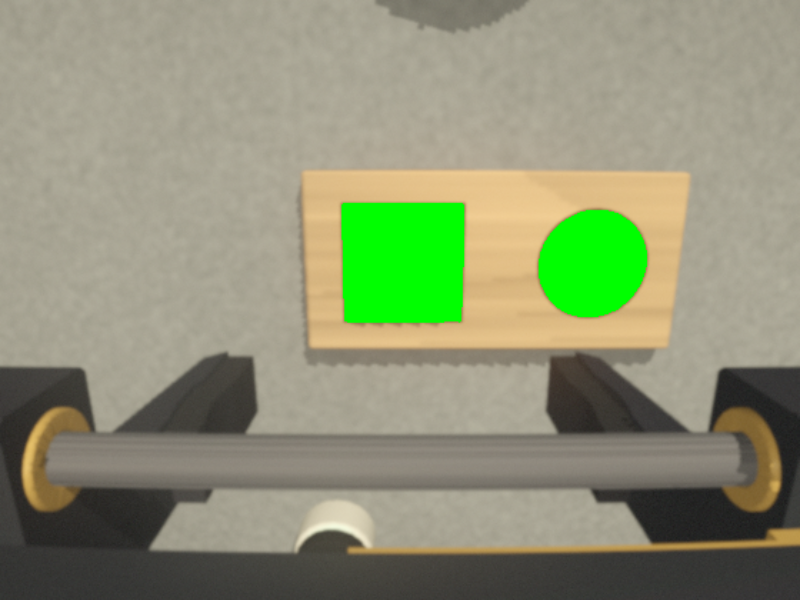

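```bash
python3 - <<'E'
from h import *
z=np.load("w4.npz");c={k:z[k] for k in z};im=z["im"];h=cv2.cvtColor(im,cv2.COLOR_RGB2HSV)
m=blob(wred(im),(282,188),12)
print(h[188,282],h[145,282],h[188,242])
t=blob(m&(h[...,0]<13)&(h[...,2]>h[188,282][2]*.82),(282,188),12)
print(t.sum(),m.sum());print(fit("tile",[(c,t)],(.44,.313),True,.014));print(fit("sq",[(c,m)],(.44,.313),True))
E
python3 go.py .568 -.0045 .15 116
```

```text
[ 11 150 214] [ 12 148 146] [ 12 142 133]
4293 7043
(array([0.43930634, 0.31553812, 1.83952321]), np.float64(0.958780586535643))
(array([0.44021991, 0.31267941, 0.26777306]), np.float64(0.9740934434023426))
clk 8.90 [0.4387 0.3132 0.2061] down [-0.002 -0.001 -1.   ] F [ 0.   0.2 -0.3] op 0.997
row [0.3406, 0.0562, 0.0406, 0.0004, 0.4409, 0.0007] n>=11.1 yaw 15.4->-64.0 q7 -0.26
```

The tile lies within 3 mm of the pad centre and square to it. The beaker is next, with jaws at -35° so the gripper body clears the tall jar.

```bash
python3 go.py .568 -.0045 .14 -35; python3 -m handwheel '[[[0,0,0,0,0,0]]]'
```

```text
clk 8.90 [0.4387 0.3132 0.2061] down [-0.002 -0.001 -1.   ] F [ 0.   0.2 -0.3] op 0.997
row [0.3406, 0.0662, 0.0406, 0.0006, 0.2798, 0.0005] n>=8.4 yaw 15.4->-35.0 q7 -0.26
clock: 8.98
tool_pos: [0.4386, 0.313, 0.2056]
eef_rot: [0.564, -0.429, 0.428, -0.561]
contact_force: [0.0, 0.8, 0.2]
opening: 1.0
```

```bash
python3 -m handwheel '[[[0.34,0.066,0.0405,0,0.28,0],[0.34,0.066,0.0405,0,0.28,0],[0.34,0.066,0.0405,0,0.28,0],[0.34,0.066,0.0405,0,0.28,0],[0.34,0.066,0.0405,0,0.28,0],[0.34,0.066,0.0405,0,0.28,0],[0.34,0.066,0.0405,0,0.28,0],[0.34,0.066,0.0405,0,0.28,0],[0.34,0.066,0.0405,0,0.28,0],[0.34,0.066,0.0405,0,0.28,0],[0.34,0.066,0.0405,0,0.28,0],[0.34,0.066,0.0405,0,0.28,0]]]'; python3 m1.py w5; python3 m2.py w5 beaker,.568,-.004; python3 go.py .568 -.0045 .018 -35
```

```text
clock: 9.98
tool_pos: [0.5677, -0.0017, 0.1402]
eef_rot: [-0.327, 0.628, -0.626, 0.326]
contact_force: [-0.5, 1.3, -0.2]
opening: 1.001
beaker [283. 208.] 4676 [ 0.5687 -0.0033]  iou 0.95
clk 10.03 [ 0.5678 -0.0012  0.1405] down [-0.002  0.002 -1.   ] F [0.4 0.6 0.3] op 1.000
row [0.0027, 0.1225, 0.0023, 0.0008, 0.0007, -0.0001] n>=2.9 yaw -34.9->-35.0 q7 -0.31
```

View pics/w5ov.png

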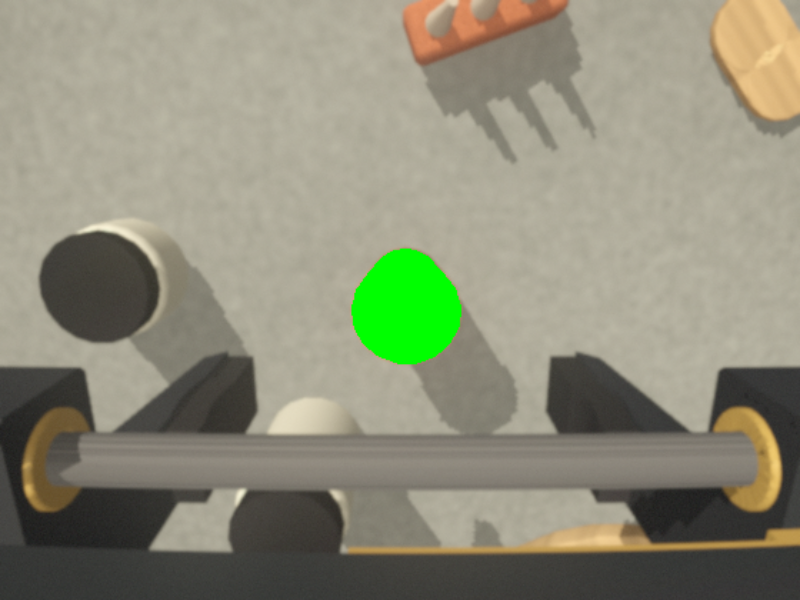

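```bash
python3 -m handwheel '[[[0.0015,0.04,0.002,0,0,0],[0.0015,0.075,0.002,0,0,0],[0.0015,0.1,0.002,0,0,0],[0.0015,0.115,0.002,0,0,0],[0.0015,0.122,0.002,0,0,0],[0.0015,0.122,0.002,0,0,0],[0.0015,0.122,0.002,0,0,0]]]'; python3 -m handwheel '[[[0,0,0,0,0,0],[0,0,0,0,0,0],[0,0,0,0,0,0],[0,0,0,0,0,0],[0,0,0,0,0,0],[0,0,0,0,0,0],[0,0,0,0,0,0],[0,0,0,0,0,0],[0,0,0,0,0,0]]]' -1 10; python3 go.py; python3 -m handwheel '[[[0,-0.02,0,0,0,0],[0,-0.05,0,0,0,0],[0,-0.08,0,0,0,0],[0,-0.11,0,0,0,0],[0,-0.13,0,0,0,0],[0,-0.13,0,0,0,0],[0,-0.13,0,0,0,0]]]'; python3 go.py .44 .314 .14 -35
```

```text
clock: 10.62
tool_pos: [0.5697, -0.0048, 0.0196]
eef_rot: [-0.327, 0.627, -0.627, 0.327]
contact_force: [0.1, 0.5, 0.4]
opening: 0.997
clock: 11.37
tool_pos: [0.5692, -0.0056, 0.0193]
eef_rot: [-0.326, 0.628, -0.627, 0.326]
contact_force: [-1.5, 1.1, 2.8]
opening: 0.539
clk 11.37 [ 0.5692 -0.0056  0.0193] down [-0.     0.001 -1.   ] F [-1.5  1.1  2.8] op 0.539
clock: 11.95
tool_pos: [0.5701, -0.0059, 0.1498]
eef_rot: [0.326, -0.627, 0.628, -0.327]
contact_force: [-0.2, -0.1, -1.4]
opening: 0.539
clk 11.95 [ 0.5701 -0.0059  0.1498] down [ 0.002 -0.    -1.   ] F [-0.2 -0.1 -1.4] op 0.539
row [-0.1872, 0.0095, -0.2902, -0.0006, -0.0002, -0.0004] n>=8.3 yaw -35.0->-35.0 q7 -0.30
```

```bash
python3 -m handwheel '[[[-0.187,0.01,-0.29,0,0,0],[-0.187,0.01,-0.29,0,0,0],[-0.187,0.01,-0.29,0,0,0],[-0.187,0.01,-0.29,0,0,0],[-0.187,0.01,-0.29,0,0,0],[-0.187,0.01,-0.29,0,0,0],[-0.187,0.01,-0.29,0,0,0],[-0.187,0.01,-0.29,0,0,0],[-0.187,0.01,-0.29,0,0,0],[-0.187,0.01,-0.29,0,0,0],[-0.187,0.01,-0.29,0,0,0],[-0.187,0.01,-0.29,0,0,0]]]'; python3 go.py .44 .314 .06 -35
```

```text
clock: 12.95
tool_pos: [0.4398, 0.3116, 0.1384]
eef_rot: [0.326, -0.627, 0.628, -0.325]
contact_force: [0.4, 0.1, -0.9]
opening: 0.538
clk 12.95 [0.4398 0.3116 0.1384] down [-0.001 -0.002 -1.   ] F [ 0.4  0.1 -0.9] op 0.538
row [-0.0023, 0.0784, -0.0013, -0.0003, -0.001, 0.0007] n>=1.9 yaw -35.2->-35.0 q7 -0.79
```

```bash
python3 -m handwheel '[[[-0.0015,0.035,-0.001,0,0,0],[-0.0015,0.06,-0.001,0,0,0],[-0.0015,0.078,-0.001,0,0,0],[-0.0015,0.078,-0.001,0,0,0],[-0.0015,0.078,-0.001,0,0,0]]]'; python3 go.py .4395 .3135 .046 -35
```

```text
clock: 13.37
tool_pos: [0.4401, 0.3131, 0.0607]
eef_rot: [0.326, -0.627, 0.628, -0.324]
contact_force: [0.6, 0.0, -1.3]
opening: 0.537
clk 13.37 [0.4401 0.3131 0.0607] down [-0.001 -0.002 -1.   ] F [ 0.6  0.  -1.3] op 0.537
row [-0.0, 0.0147, -0.0007, -0.0001, -0.0014, 0.0007] n>=0.4 yaw -35.2->-35.0 q7 -0.73
```

```bash
python3 -m handwheel '[[[0,0.008,0,0,0,0],[0,0.012,0,0,0,0],[0,0.0135,0,0,0,0],[0,0.0145,0,0,0,0],[0,0.015,0,0,0,0],[0,0.015,0,0,0,0]]]'; python3 go.py
```

```text
clock: 13.87
tool_pos: [0.4396, 0.3157, 0.0464]
eef_rot: [-0.326, 0.627, -0.627, 0.326]
contact_force: [-0.6, 0.0, 0.4]
opening: 0.542
clk 13.87 [0.4396 0.3157 0.0464] down [ 0.  0. -1.] F [-0.6  0.   0.4] op 0.542
```

```bash
python3 -m handwheel '[[[0,0.001,0,0,0,0],[0,0.0015,0,0,0,0],[0,0.0015,0,0,0,0]]]'; python3 go.py
```

```text
clock: 14.12
tool_pos: [0.4397, 0.3159, 0.0452]
eef_rot: [-0.326, 0.627, -0.627, 0.327]
contact_force: [-1.4, 0.1, 4.1]
opening: 0.538
clk 14.12 [0.4397 0.3159 0.0452] down [ 0.001  0.001 -1.   ] F [-1.4  0.1  4.1] op 0.538
```

```bash
python3 -m handwheel '[[[0,0,0,0,0,0],[0,0,0,0,0,0],[0,0,0,0,0,0],[0,0,0,0,0,0],[0,0,0,0,0,0]]]' 1; python3 -m handwheel '[[[0,-0.02,0,0,0,0],[0,-0.05,0,0,0,0],[0,-0.09,0,0,0,0],[0,-0.13,0,0,0,0],[0,-0.16,0,0,0,0],[0,-0.16,0,0,0,0],[0,-0.16,0,0,0,0]]]'; python3 m1.py w6; python3 go.py .469 -.052 .17 -35
```

```text
clock: 14.53
tool_pos: [0.4395, 0.3155, 0.0446]
eef_rot: [0.326, -0.627, 0.627, -0.326]
contact_force: [-0.0, -0.6, 1.2]
opening: 0.892
clock: 15.12
tool_pos: [0.4402, 0.3162, 0.2061]
eef_rot: [-0.325, 0.628, -0.627, 0.328]
contact_force: [-0.9, 0.5, -1.0]
opening: 0.999
clk 15.17 [0.4391 0.3157 0.2046] down [-0.     0.001 -1.   ] F [ 0.   0.1 -0.2] op 1.001
row [0.284, 0.0344, 0.2355, 0.0001, -0.0001, -0.0001] n>=8.9 yaw -35.0->-35.0 q7 -0.85
```

View pics/w6.png

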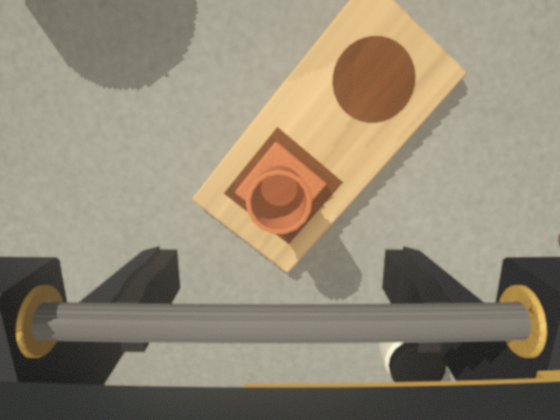

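The beaker stands on the tile, foot at about (281,187), with the pad centre at about (283,184). The tall jar is next.

```bash
python3 -m handwheel '[[[0.284,0.034,0.2355,0,0,0],[0.284,0.034,0.2355,0,0,0],[0.284,0.034,0.2355,0,0,0],[0.284,0.034,0.2355,0,0,0],[0.284,0.034,0.2355,0,0,0],[0.284,0.034,0.2355,0,0,0],[0.284,0.034,0.2355,0,0,0],[0.284,0.034,0.2355,0,0,0],[0.284,0.034,0.2355,0,0,0],[0.284,0.034,0.2355,0,0,0],[0.284,0.034,0.2355,0,0,0],[0.284,0.034,0.2355,0,0,0]]]'; python3 m1.py w7; python3 m2.py w7 tlid,.469,-.052; python3 go.py .469 -.052 .045 -35
```

```text
clock: 16.17
tool_pos: [0.4682, -0.0514, 0.1694]
eef_rot: [-0.327, 0.628, -0.626, 0.326]
contact_force: [-0.3, 0.8, -0.2]
opening: 1.001
tlid [283. 213.] 4673 [ 0.4691 -0.0518]  iou 0.92
clk 16.22 [ 0.4684 -0.0505  0.1696] down [-0.003  0.001 -1.   ] F [-0.   0.1 -0.2] op 0.996
row [0.0009, 0.1246, 0.0017, 0.0009, 0.0004, 0.0001] n>=3.0 yaw -34.9->-35.0 q7 -0.17
```

View pics/w7ov.png

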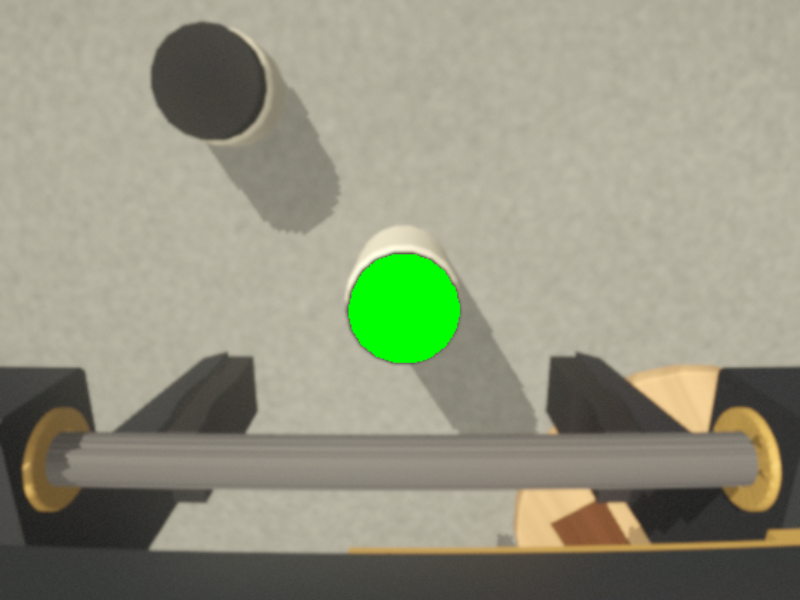

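The tall jar's lid at (404,308) is centred between the fingers. Going down, gripping and lifting.

```bash
python3 -m handwheel '[[[0.001,0.04,0.0015,0,0,0],[0.001,0.075,0.0015,0,0,0],[0.001,0.1,0.0015,0,0,0],[0.001,0.118,0.0015,0,0,0],[0.001,0.1245,0.0015,0,0,0],[0.001,0.1245,0.0015,0,0,0],[0.001,0.1245,0.0015,0,0,0]]]'; python3 -m handwheel '[[[0,0,0,0,0,0],[0,0,0,0,0,0],[0,0,0,0,0,0],[0,0,0,0,0,0],[0,0,0,0,0,0],[0,0,0,0,0,0],[0,0,0,0,0,0],[0,0,0,0,0,0]]]' -1 25; python3 go.py; python3 -m handwheel '[[[0,-0.02,0,0,0,0],[0,-0.05,0,0,0,0],[0,-0.08,0,0,0,0],[0,-0.11,0,0,0,0],[0,-0.13,0,0,0,0],[0,-0.13,0,0,0,0],[0,-0.13,0,0,0,0]]]'; python3 go.py .5615 .346 .175 -35
```

```text
clock: 16.8
tool_pos: [0.4699, -0.0528, 0.0464]
eef_rot: [-0.327, 0.627, -0.627, 0.327]
contact_force: [0.8, -1.0, 0.1]
opening: 0.997
clock: 17.47
tool_pos: [0.4691, -0.0533, 0.0465]
eef_rot: [-0.327, 0.628, -0.627, 0.326]
contact_force: [-1.7, 0.5, 6.4]
opening: 0.627
clk 17.47 [ 0.4691 -0.0533  0.0465] down [-0.001  0.001 -1.   ] F [-1.7  0.5  6.4] op 0.627
clock: 18.05
tool_pos: [0.4703, -0.0538, 0.1766]
eef_rot: [0.326, -0.627, 0.628, -0.327]
contact_force: [-0.1, -0.5, -3.1]
opening: 0.624
clk 18.05 [ 0.4703 -0.0538  0.1766] down [ 0.002 -0.    -1.   ] F [-0.1 -0.5 -3.1] op 0.624
row [-0.3797, 0.0017, -0.1548, -0.0006, -0.0001, -0.0004] n>=9.8 yaw -35.0->-35.0 q7 -0.16
```

```bash
python3 -m handwheel '[[[-0.38,0.002,-0.155,0,0,0],[-0.38,0.002,-0.155,0,0,0],[-0.38,0.002,-0.155,0,0,0],[-0.38,0.002,-0.155,0,0,0],[-0.38,0.002,-0.155,0,0,0],[-0.38,0.002,-0.155,0,0,0],[-0.38,0.002,-0.155,0,0,0],[-0.38,0.002,-0.155,0,0,0],[-0.38,0.002,-0.155,0,0,0],[-0.38,0.002,-0.155,0,0,0],[-0.38,0.002,-0.155,0,0,0],[-0.38,0.002,-0.155,0,0,0]]]';python3 -m handwheel '[[[0,0,0,0,0,0],[0,0,0,0,0,0],[0,0,0,0,0,0]]]'; python3 go.py .5615 .346 .07 -35
```

```text
clock: 19.05
tool_pos: [0.5592, 0.3488, 0.1706]
eef_rot: [-0.329, 0.627, -0.626, 0.326]
contact_force: [0.3, -0.9, -2.1]
opening: 0.625
clock: 19.3
tool_pos: [0.5612, 0.3438, 0.1736]
eef_rot: [0.326, -0.628, 0.628, -0.325]
contact_force: [-0.2, -0.4, -2.2]
opening: 0.627
clk 19.30 [0.5612 0.3438 0.1736] down [-0.001 -0.001 -1.   ] F [-0.2 -0.4 -2.2] op 0.627
row [-0.0021, 0.1036, -0.001, 0.0, -0.0012, 0.0006] n>=2.5 yaw -35.2->-35.0 q7 -0.82
```

Release height is TCP ≈ 0.0465 + 0.014 = 0.0605.

```bash
python3 -m handwheel '[[[-0.001,0.035,0,0,0,0],[-0.001,0.07,0,0,0,0],[-0.001,0.09,0,0,0,0],[-0.001,0.1,0,0,0,0],[-0.001,0.107,0,0,0,0],[-0.001,0.11,0,0,0,0],[-0.001,0.11,0,0,0,0]]]'; python3 go.py .5615 .346 .0605 -35
```

```text
clock: 19.88
tool_pos: [0.5625, 0.3468, 0.0648]
eef_rot: [0.326, -0.627, 0.627, -0.326]
contact_force: [-0.4, -0.0, -2.8]
opening: 0.628
clk 19.88 [0.5625 0.3468 0.0648] down [ 0.001  0.    -1.   ] F [-0.4 -0.  -2.8] op 0.628
row [0.0012, 0.0043, -0.0003, -0.0002, -0.0004, -0.0003] n>=0.1 yaw -35.1->-35.0 q7 -0.76
```

```bash
python3 -m handwheel '[[[0,0.002,0,0,0,0],[0,0.003,0,0,0,0],[0,0.004,0,0,0,0],[0,0.005,0,0,0,0],[0,0.005,0,0,0,0]]]'; python3 go.py
```

```text
clock: 20.3
tool_pos: [0.5623, 0.3474, 0.0606]
eef_rot: [-0.326, 0.627, -0.627, 0.327]
contact_force: [-1.4, -1.1, 4.8]
opening: 0.631
clk 20.30 [0.5623 0.3474 0.0606] down [ 0.001  0.001 -1.   ] F [-1.4 -1.1  4.8] op 0.631
```

```bash
python3 -m handwheel '[[[0,0,0,0,0,0],[0,0,0,0,0,0],[0,0,0,0,0,0],[0,0,0,0,0,0],[0,0,0,0,0,0]]]' 1; python3 -m handwheel '[[[0,-0.02,0,0,0,0],[0,-0.05,0,0,0,0],[0,-0.09,0,0,0,0],[0,-0.13,0,0,0,0],[0,-0.15,0,0,0,0],[0,-0.15,0,0,0,0],[0,-0.15,0,0,0,0]]]'; python3 m1.py w8;  python3 go.py .4503 .0876 .13 -35
```

```text
clock: 20.72
tool_pos: [0.5618, 0.347, 0.0591]
eef_rot: [0.326, -0.627, 0.627, -0.326]
contact_force: [0.2, 0.2, -0.3]
opening: 0.981
clock: 21.3
tool_pos: [0.5623, 0.3474, 0.2104]
eef_rot: [-0.325, 0.627, -0.627, 0.327]
contact_force: [0.3, -0.3, -1.9]
opening: 0.999
clk 21.35 [0.5612 0.347  0.2087] down [-0.001  0.    -1.   ] F [-0.2 -0.4 -1.3] op 0.998
row [0.2761, 0.0788, 0.0582, 0.0002, -0.0002, 0.0002] n>=7.0 yaw -35.0->-35.0 q7 -0.84
```

View pics/w8.png

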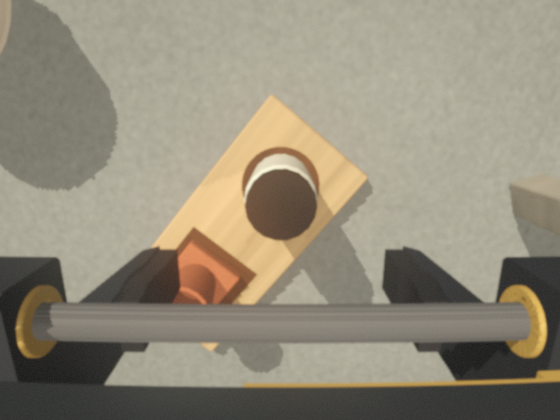

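The tall jar stands on the round pad (281,190), and the beaker is undisturbed. The squat jar is next.

```bash
python3 -m handwheel '[[[0.276,0.079,0.058,0,0,0],[0.276,0.079,0.058,0,0,0],[0.276,0.079,0.058,0,0,0],[0.276,0.079,0.058,0,0,0],[0.276,0.079,0.058,0,0,0],[0.276,0.079,0.058,0,0,0],[0.276,0.079,0.058,0,0,0],[0.276,0.079,0.058,0,0,0],[0.276,0.079,0.058,0,0,0],[0.276,0.079,0.058,0,0,0]]]'; python3 m1.py w9; python3 m2.py w9 slid,.45,.088; python3 go.py .4503 .0876 .007 -35
```

```text
clock: 22.18
tool_pos: [0.4505, 0.0882, 0.1294]
eef_rot: [-0.327, 0.628, -0.627, 0.326]
contact_force: [1.0, 0.5, 0.7]
opening: 0.999
slid [281. 210.] 5257 [0.4488 0.089 ]  iou 0.93
clk 22.23 [0.4511 0.0892 0.1296] down [-0.     0.001 -1.   ] F [ 0.4 -0.1  1.3] op 1.000
row [0.0018, 0.1226, 0.0003, 0.0002, 0.0004, -0.0001] n>=2.9 yaw -34.9->-35.0 q7 -0.34
```

```bash
python3 -m handwheel '[[[0.0015,0.04,-0.001,0,0,0],[0.0015,0.075,-0.001,0,0,0],[0.0015,0.1,-0.001,0,0,0],[0.0015,0.115,-0.001,0,0,0],[0.0015,0.122,-0.001,0,0,0],[0.0015,0.122,-0.001,0,0,0],[0.0015,0.122,-0.001,0,0,0]]]'; python3 -m handwheel '[[[0,0,0,0,0,0],[0,0,0,0,0,0],[0,0,0,0,0,0],[0,0,0,0,0,0],[0,0,0,0,0,0],[0,0,0,0,0,0],[0,0,0,0,0,0],[0,0,0,0,0,0]]]' -1 25; python3 go.py; python3 -m handwheel '[[[0,-0.02,0,0,0,0],[0,-0.05,0,0,0,0],[0,-0.08,0,0,0,0],[0,-0.11,0,0,0,0],[0,-0.13,0,0,0,0],[0,-0.13,0,0,0,0],[0,-0.13,0,0,0,0]]]'; python3 go.py .5742 -.3013 .13 -35
```

```text
clock: 22.82
tool_pos: [0.4527, 0.0895, 0.0101]
eef_rot: [-0.327, 0.629, -0.627, 0.323]
contact_force: [-0.6, -0.1, -0.1]
opening: 1.002
clock: 23.48
tool_pos: [0.452, 0.0882, 0.0111]
eef_rot: [-0.328, 0.628, -0.626, 0.324]
contact_force: [-1.3, 2.4, 6.2]
opening: 0.667
clk 23.48 [0.452  0.0882 0.0111] down [-0.006  0.    -1.   ] F [-1.3  2.4  6.2] op 0.667
clock: 24.07
tool_pos: [0.4535, 0.0882, 0.1411]
eef_rot: [-0.328, 0.628, -0.627, 0.325]
contact_force: [-1.0, 0.7, -1.6]
opening: 0.672
clk 24.07 [0.4535 0.0882 0.1411] down [-0.004 -0.001 -1.   ] F [-1.   0.7 -1.6] op 0.672
row [0.2496, 0.011, 0.3224, 0.0008, -0.0002, 0.0009] n>=9.8 yaw -35.0->-35.0 q7 -0.05
```

```bash
python3 -m handwheel '[[[0.25,0.011,0.322,0,0,0],[0.25,0.011,0.322,0,0,0],[0.25,0.011,0.322,0,0,0],[0.25,0.011,0.322,0,0,0],[0.25,0.011,0.322,0,0,0],[0.25,0.011,0.322,0,0,0],[0.25,0.011,0.322,0,0,0],[0.25,0.011,0.322,0,0,0],[0.25,0.011,0.322,0,0,0],[0.25,0.011,0.322,0,0,0],[0.25,0.011,0.322,0,0,0],[0.25,0.011,0.322,0,0,0]]]'; python3 -m handwheel '[[[0,0,0,0,0,0],[0,0,0,0,0,0],[0,0,0,0,0,0]]]';python3 go.py .574 -.301 .032 -35
```

```text
clock: 25.07
tool_pos: [0.5715, -0.3039, 0.1269]
eef_rot: [-0.327, 0.629, -0.627, 0.322]
contact_force: [0.3, 0.5, -0.7]
opening: 0.669
clock: 25.32
tool_pos: [0.5729, -0.2995, 0.1286]
eef_rot: [-0.329, 0.629, -0.626, 0.325]
contact_force: [0.1, 0.3, -1.0]
opening: 0.674
clk 25.32 [ 0.5729 -0.2995  0.1286] down [-0.007  0.001 -1.   ] F [ 0.1  0.3 -1. ] op 0.674
row [0.0004, 0.0966, 0.0023, 0.002, 0.0003, 0.0009] n>=2.3 yaw -34.9->-35.0 q7 0.32
```

```bash
python3 -m handwheel '[[[0.0005,0.035,0.002,0.002,0,0.001],[0.0005,0.065,0.002,0.002,0,0.001],[0.0005,0.085,0.002,0.002,0,0.001],[0.0005,0.096,0.002,0.002,0,0.001],[0.0005,0.099,0.002,0.002,0,0.001],[0.0005,0.1,0.002,0.002,0,0.001],[0.0005,0.1,0.002,0.002,0,0.001]]]'; python3 go.py .5742 -.3013 .025 -35
```

```text
clock: 25.9
tool_pos: [0.5745, -0.3037, 0.0304]
eef_rot: [0.326, -0.626, 0.629, -0.327]
contact_force: [0.2, 0.2, -1.5]
opening: 0.671
clk 25.90 [ 0.5745 -0.3037  0.0304] down [ 0.003 -0.003 -1.   ] F [ 0.2  0.2 -1.5] op 0.671
row [-0.0018, 0.0054, -0.0016, -0.0013, -0.0001, 0.0004] n>=0.1 yaw -35.0->-35.0 q7 0.39
```

```bash
python3 -m handwheel '[[[-0.001,0.002,-0.001,-0.001,0,0],[-0.001,0.0035,-0.001,-0.001,0,0],[-0.001,0.005,-0.001,-0.001,0,0],[-0.001,0.006,-0.001,-0.001,0,0],[-0.001,0.006,-0.001,-0.001,0,0]]]'; python3 go.py
```

```text
clock: 26.32
tool_pos: [0.5743, -0.302, 0.0252]
eef_rot: [0.326, -0.627, 0.627, -0.326]
contact_force: [-0.5, 1.0, 8.8]
opening: 0.673
clk 26.32 [ 0.5743 -0.302   0.0252] down [ 0. -0. -1.] F [-0.5  1.   8.8] op 0.673
```

```bash
python3 -m handwheel '[[[0,0,0,0,0,0],[0,0,0,0,0,0],[0,0,0,0,0,0],[0,0,0,0,0,0],[0,0,0,0,0,0]]]' 1; python3 -m handwheel '[[[0,-0.02,0,0,0,0],[0,-0.05,0,0,0,0],[0,-0.09,0,0,0,0],[0,-0.13,0,0,0,0],[0,-0.17,0,0,0,0],[0,-0.18,0,0,0,0],[0,-0.18,0,0,0,0],[0,-0.18,0,0,0,0]]]'; python3 m1.py w10;  python3 m2.py w10 slid,.574,-.301 ob,.468,-.296;python3 go.py .675 .0866 .15 77.7
```

```text
clock: 26.73
tool_pos: [0.5734, -0.302, 0.0231]
eef_rot: [-0.327, 0.628, -0.627, 0.326]
contact_force: [-0.4, -0.1, 0.9]
opening: 0.997
clock: 27.4
tool_pos: [0.5737, -0.3015, 0.2029]
eef_rot: [-0.327, 0.628, -0.627, 0.326]
contact_force: [-0.6, -0.4, 0.4]
opening: 1.001
slid [281. 187.] 3092 [ 0.573  -0.3063]  iou 0.91
ob [184. 248.] 3976 [ 0.4674 -0.2964] yaw -3.6 iou 0.82
clk 27.45 [ 0.5731 -0.3009  0.2016] down [-0.004  0.002 -1.   ] F [-0.1  0.7 -0.7] op 1.000
row [-0.3758, 0.0519, -0.1388, 0.001, 0.3737, 0.0009] n>=9.7 yaw -35.0->-102.3 q7 0.28
```

View pics/w10.png

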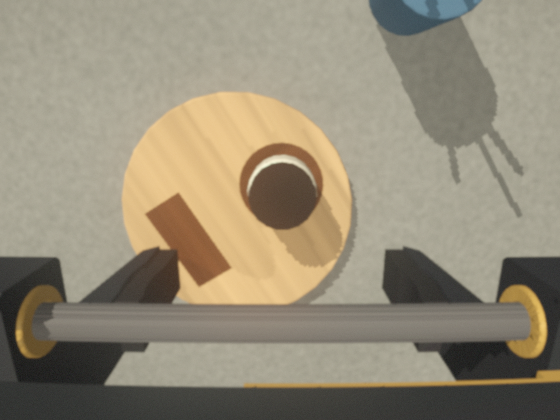

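The squat jar stands on its round pad (282,190), and the oblong pad at (188,239) is clear. The cone pack is next.

```bash
python3 -m handwheel '[[[-0.376,0.04,-0.139,0.001,0.3737,0],[-0.376,0.04,-0.139,0.001,0.3737,0],[-0.376,0.04,-0.139,0.001,0.3737,0],[-0.376,0.04,-0.139,0.001,0.3737,0],[-0.376,0.04,-0.139,0.001,0.3737,0],[-0.376,0.04,-0.139,0.001,0.3737,0],[-0.376,0.04,-0.139,0.001,0.3737,0],[-0.376,0.04,-0.139,0.001,0.3737,0],[-0.376,0.04,-0.139,0.001,0.3737,0],[-0.376,0.04,-0.139,0.001,0.3737,0],[-0.376,0.04,-0.139,0.001,0.3737,0],[-0.376,0.04,-0.139,0.001,0.3737,0]]]'; python3 m1.py w11;  python3 m2.py w11 bar,.677,.087;python3 go.py .677 .0866 .09 77.7
```

```text
clock: 28.45
tool_pos: [0.6744, 0.0881, 0.1594]
eef_rot: [-0.072, -0.702, 0.705, 0.076]
contact_force: [-0.9, -1.2, 0.3]
opening: 0.999
bar [281. 195.] 2565 [0.6764 0.087 ] yaw 164.8 iou 0.79
clk 28.50 [0.6744 0.0853 0.1606] down [-0.004 -0.005 -1.   ] F [-0.4 -1.2 -0.5] op 1.001
row [-0.0025, 0.0705, -0.0022, -0.0018, 0.0001, 0.001] n>=1.7 yaw -102.3->-102.3 q7 -1.26
```

View pics/w11.png

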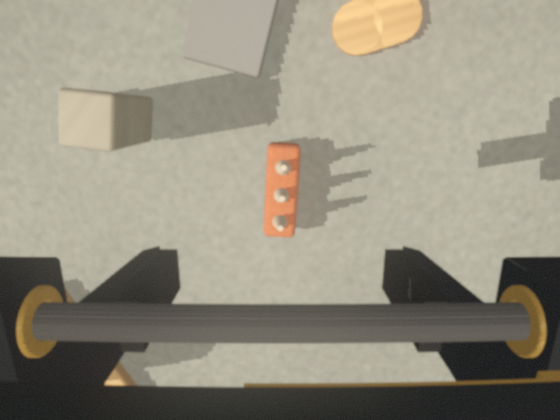

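```bash
python3 - <<'E'
from h import *
z=np.load("w11.npz");c={k:z[k] for k in z};im=z["im"]
m=blob(wred(im),(280,200),12).astype(np.uint8)
n=np.zeros_like(m);cv2.fillConvexPoly(n,cv2.convexHull(np.argwhere(m)[:,::-1].astype(np.int32)),1)
x,q=fit("bar",[(c,n>0)],(.677,.087),True);print(x[:2],np.degrees(x[2]),q)
z=np.load("w10.npz");c={k:z[k] for k in z};im=z["im"];m=blob(wblack(im),(281,190),12)
print("squat",fit("slid",[(c,m)],(.574,-.301),False,.014))
E
python3 go.py .677 .087 .01 75
```

```text
[0.67644529 0.08704249] 164.78887339362475 0.938781792296741
squat (array([ 0.57332934, -0.30423889,  0.26146732]), np.float64(0.8065915882958785))
clk 28.50 [0.6744 0.0853 0.1606] down [-0.004 -0.005 -1.   ] F [-0.4 -1.2 -0.5] op 1.001
row [-0.0026, 0.1505, -0.0031, -0.0018, 0.0151, 0.001] n>=3.6 yaw -102.3->-105.0 q7 -1.26
```

```bash
python3 -m handwheel '[[[-0.002,0.03,-0.002,-0.001,0.015,0.001],[-0.002,0.06,-0.002,-0.001,0.015,0.001],[-0.002,0.07,-0.002,-0.001,0.015,0.001],[-0.002,0.07,-0.002,-0.001,0.015,0.001],[-0.002,0.07,-0.002,-0.001,0.015,0.001]]]'; python3 go.py .6765 .087 .009 75
```

```text
clock: 28.92
tool_pos: [0.678, 0.0851, 0.0933]
eef_rot: [-0.094, -0.7, 0.701, 0.092]
contact_force: [-0.4, 0.2, 1.2]
opening: 0.997
clk 28.92 [0.678  0.0851 0.0933] down [ 0.003 -0.002 -1.   ] F [-0.4  0.2  1.2] op 0.997
row [0.0022, 0.0843, -0.0016, -0.0003, -0.0007, -0.001] n>=2.0 yaw -105.1->-105.0 q7 -1.27
```

```bash
python3 -m handwheel '[[[0.001,0.03,-0.0015,0,0,-0.001],[0.001,0.055,-0.0015,0,0,-0.001],[0.001,0.072,-0.0015,0,0,-0.001],[0.001,0.081,-0.0015,0,0,-0.001],[0.001,0.084,-0.0015,0,0,-0.001],[0.001,0.084,-0.0015,0,0,-0.001],[0.001,0.084,-0.0015,0,0,-0.001]]]'; python3 go.py .6765 .087 .009 75
```

```text
clock: 29.5
tool_pos: [0.6791, 0.0881, 0.0108]
eef_rot: [-0.093, -0.701, 0.701, 0.091]
contact_force: [0.2, 0.1, 0.6]
opening: 0.998
clk 29.50 [0.6791 0.0881 0.0108] down [ 0.003 -0.001 -1.   ] F [0.2 0.1 0.6] op 0.998
row [0.0023, 0.0018, 0.0017, 0.0001, -0.0001, -0.001] n>=0.1 yaw -105.0->-105.0 q7 -1.26
```

```bash
python3 -m handwheel '[[[0.002,0.001,0.001,0,0,0],[0.002,0.001,0.001,0,0,0],[0.002,0.001,0.001,0,0,0],[0.002,0.001,0.001,0,0,0],[0.002,0.001,0.001,0,0,0],[0.002,0.001,0.001,0,0,0],[0.002,0.001,0.001,0,0,0],[0.002,0.001,0.001,0,0,0],[0.002,0.001,0.001,0,0,0],[0.002,0.001,0.001,0,0,0],[0.002,0.001,0.001,0,0,0]]]' -1 25; python3 go.py; python3 -m handwheel '[[[0,-0.02,0,0,0,0],[0,-0.05,0,0,0,0],[0,-0.09,0,0,0,0],[0,-0.13,0,0,0,0],[0,-0.17,0,0,0,0],[0,-0.19,0,0,0,0],[0,-0.19,0,0,0,0],[0,-0.19,0,0,0,0]]]'; python3 go.py .468 -.296 .17 -3
```

```text
clock: 30.42
tool_pos: [0.6757, 0.0881, 0.008]
eef_rot: [-0.092, -0.701, 0.701, 0.092]
contact_force: [1.1, -0.5, -0.1]
opening: 0.289
clk 30.42 [0.6757 0.0881 0.008 ] down [ 0. -0. -1.] F [ 1.1 -0.5 -0.1] op 0.289
clock: 31.08
tool_pos: [0.676, 0.0883, 0.199]
eef_rot: [0.093, 0.701, -0.701, -0.092]
contact_force: [-0.9, 1.3, -0.8]
opening: 0.291
clk 31.08 [0.676  0.0883 0.199 ] down [ 0.002  0.001 -1.   ] F [-0.9  1.3 -0.8] op 0.291
row [0.1015, 0.0282, 0.4251, 0.0007, 0.4333, -0.0002] n>=10.9 yaw -105.0->-183.0 q7 -1.40
```

```bash
python3 -m handwheel '[[[0.1015,0.028,0.425,0,0.4333,0],[0.1015,0.028,0.425,0,0.4333,0],[0.1015,0.028,0.425,0,0.4333,0],[0.1015,0.028,0.425,0,0.4333,0],[0.1015,0.028,0.425,0,0.4333,0],[0.1015,0.028,0.425,0,0.4333,0],[0.1015,0.028,0.425,0,0.4333,0],[0.1015,0.028,0.425,0,0.4333,0],[0.1015,0.028,0.425,0,0.4333,0],[0.1015,0.028,0.425,0,0.4333,0],[0.1015,0.028,0.425,0,0.4333,0],[0.1015,0.028,0.425,0,0.4333,0]]]'; python3 -m handwheel '[[[0,0,0,0,0,0],[0,0,0,0,0,0],[0,0,0,0,0,0],[0,0,0,0,0,0]]]'; python3 go.py .468 -.296 .09 -3
```

```text
clock: 32.08
tool_pos: [0.4627, -0.3008, 0.1688]
eef_rot: [-0.516, -0.481, 0.485, 0.517]
contact_force: [0.1, -0.7, -0.9]
opening: 0.292
clock: 32.42
tool_pos: [0.4683, -0.2942, 0.1693]
eef_rot: [-0.512, -0.488, 0.487, 0.513]
contact_force: [0.1, -0.2, -0.8]
opening: 0.29
clk 32.42 [ 0.4683 -0.2942  0.1693] down [-0.     0.001 -1.   ] F [ 0.1 -0.2 -0.8] op 0.290
row [-0.0019, 0.0793, 0.0002, -0.0001, 0.0011, 0.0004] n>=1.9 yaw 177.2->177.0 q7 -1.75
```

```bash
python3 -m handwheel '[[[-0.002,0.035,0,0,0.001,0],[-0.002,0.07,0,0,0.001,0],[-0.002,0.1,0,0,0.001,0],[-0.002,0.12,0,0,0.001,0],[-0.002,0.12,0,0,0.001,0],[-0.002,0.12,0,0,0.001,0]]]'; python3 m1.py w12; python3 go.py .468 -.296 .022 -3
```

```text
clock: 32.92
tool_pos: [0.4675, -0.2972, 0.0496]
eef_rot: [-0.513, -0.486, 0.486, 0.514]
contact_force: [-0.1, -0.1, -0.7]
opening: 0.291
clk 32.97 [ 0.4679 -0.2981  0.0506] down [ 0.001 -0.001 -1.   ] F [-0.  -0.7 -0.2] op 0.293
row [0.0021, 0.0286, 0.0, 0.0002, -0.0008, -0.0002] n>=0.7 yaw 176.9->177.0 q7 -1.77
```

View pics/w12.png

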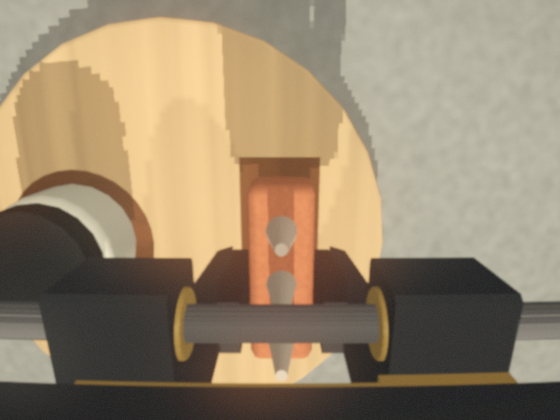

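The cone pack sits square over the oblong pad: pack at 248–315 px, pad at 239–320 px. Setting it down.

```bash
python3 -m handwheel '[[[0.001,0.012,0,0,0,0],[0.001,0.02,0,0,0,0],[0.001,0.025,0,0,0,0],[0.001,0.0275,0,0,0,0],[0.001,0.029,0,0,0,0],[0.001,0.0295,0,0,0,0],[0.001,0.0295,0,0,0,0]]]'; python3 go.py .468 -.296 .022 -3
```

```text
clock: 33.55
tool_pos: [0.468, -0.2974, 0.0219]
eef_rot: [0.514, 0.486, -0.486, -0.513]
contact_force: [-1.7, 1.6, 5.7]
opening: 0.29
clk 33.55 [ 0.468  -0.2974  0.0219] down [ 0.002 -0.001 -1.   ] F [-1.7  1.6  5.7] op 0.290
row [0.0014, -0.0001, 0.0001, 0.0006, -0.001, -0.0002] n>=0.0 yaw 176.8->177.0 q7 -1.78
```

```bash
python3 -m handwheel '[[[0,0,0,0,0,0],[0,0,0,0,0,0],[0,0,0,0,0,0],[0,0,0,0,0,0],[0,0,0,0,0,0]]]' 0; python3 -m handwheel '[[[0,-0.02,0,0,0,0],[0,-0.05,0,0,0,0],[0,-0.09,0,0,0,0],[0,-0.13,0,0,0,0],[0,-0.17,0,0,0,0],[0,-0.21,0,0,0,0],[0,-0.22,0,0,0,0],[0,-0.22,0,0,0,0]]]'; python3 m1.py w13; python3 go.py .5 0 .4 177
python3 - <<'E'
from h import *
z=np.load("w13.npz");c={k:z[k] for k in z};im=z["im"]
p=proj(c,[.468,-.296,.036])[0];m=blob(wred(im)&(im.max(2)>170),p,20).astype(np.uint8);print(p,m.sum())
n=np.zeros_like(m);cv2.fillConvexPoly(n,cv2.convexHull(np.argwhere(m)[:,::-1].astype(np.int32)),1)
x,q=fit("bar",[(c,n>0)],(.468,-.296),True,.014);print(x[:2],np.degrees(x[2]),q)
E
```

```text
clock: 33.97
tool_pos: [0.4676, -0.2971, 0.0205]
eef_rot: [0.514, 0.486, -0.486, -0.514]
contact_force: [0.1, 0.4, 0.5]
opening: 0.501
clock: 34.63
tool_pos: [0.4687, -0.2984, 0.2434]
eef_rot: [0.516, 0.487, -0.485, -0.511]
contact_force: [0.8, 0.3, -0.5]
opening: 0.503
clk 34.68 [ 0.4679 -0.2971  0.241 ] down [ 0.002 -0.001 -1.   ] F [-0.2  0.2  0.3] op 0.501
row [0.2983, -0.1591, -0.016, 0.0008, -0.0009, -0.0001] n>=8.1 yaw 176.8->177.0 q7 -2.05
[282.94586423 183.44853294] 2005
[ 0.47163776 -0.29729094] 87.2612067507836 0.7769985019746698
```

View pics/w13.png

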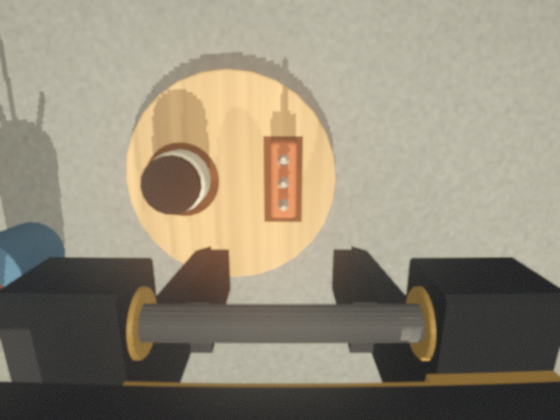

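The cone pack (284,179) is centred and square in its pad, and the squat jar is on its pad (180,180). I've used all my pictures, so the last check is by numbers only: the bystanders and the first kit in the fixed cameras.

Run:
```python
from plant import *
from h import *
for n in("scene","side"):
    im=snapshot(n);c=get_calibration(n)
    for t in "tall_jar squat_jar beaker cone_pack kiln_prop tool_pot rib".split():
        print(n,t,[(np.round(b["bbox"]).tolist(),round(b["confidence"],2)) for b in boxes_of(t,n)][:3])
    print('expected beaker/tall/squat/pack mid',[np.round(proj(c,p)[0]).tolist() for p in((.4405,.313,.056),(.5615,.346,.059),(.574,-.301,.036),(.468,-.296,.035))])
s=r.get_state();print(s["clock"],s["contact_force"])
```

```text
scene tall_jar [([418.0, 185.0, 444.0, 230.0], 0.62), ([156.0, 181.0, 197.0, 239.0], 0.52)]
scene squat_jar [([176.0, 154.0, 202.0, 182.0], 0.64)]
scene beaker [([411.0, 160.0, 434.0, 188.0], 0.65)]
scene cone_pack [([194.0, 142.0, 217.0, 156.0], 0.7)]
scene kiln_prop [([341.0, 240.0, 366.0, 276.0], 0.91)]
scene tool_pot [([153.0, 182.0, 196.0, 239.0], 0.58)]
scene rib [([244.0, 250.0, 275.0, 264.0], 0.6)]
expected beaker/tall/squat/pack mid [[419.0, 174.0], [430.0, 204.0], [187.0, 169.0], [205.0, 148.0]]
side tall_jar [([211.0, 308.0, 243.0, 361.0], 0.74)]
side squat_jar [([342.0, 146.0, 364.0, 168.0], 0.96)]
side beaker [([282.0, 332.0, 310.0, 370.0], 0.73)]
side cone_pack [([375.0, 160.0, 396.0, 184.0], 0.74)]
side kiln_prop [([184.0, 227.0, 206.0, 264.0], 0.98)]
side tool_pot [([273.0, 114.0, 300.0, 171.0], 0.94)]
side rib [([228.0, 193.0, 247.0, 210.0], 0.57)]
expected beaker/tall/squat/pack mid [[295.0, 351.0], [228.0, 334.0], [352.0, 158.0], [386.0, 171.0]]
35.4833 [ 0.50833105 -0.11721696  0.3647684 ]
```

```bash
python3 - <<'E'
from h import *
z=np.load("w6.npz");c={k:z[k] for k in z}
print(proj(c,[.4402,.3127,.086]),onplane(c,[[279.5,202]],.086), 'foot',proj(c,[.4402,.3127,.026]))
E
python3 -c "
from plant import job
job.finish_job()"
```

```text
[[283.36229845 206.67829015]] [[0.4399053  0.31728519]] foot [[282.87232397 190.19127331]]
the job is handed in; nothing more can be done
```

Both glaze-test kits are made up and handed in, at about 35.5 s of the 120 s allowed. I placed the tile, beaker, tall jar, squat jar and cone pack in that order. Each piece was lowered until the wrist felt light contact before I let go.

**Last checks, by wrist camera:**

| Piece | Distance from centre | Squareness |
|---|---|---|
| Tile | about 3 mm from pad centre | square |
| Beaker | about 4–5 mm from pad centre, about 2 mm from the tile's | – |
| Squat jar | about 3 mm from pad centre | – |
| Cone pack | about 3–4 mm from pad centre | within about 1° |

The tall jar I judged by eye and from the gripper's position at release, which put it within about 2 mm of the pad centre.

**Fixed cameras:** the trained networks' boxes found the placed pieces within a few pixels of where they should be. The kiln prop, tool pot and rib are where they started, give or take a few pixels of noise. The arm was clear and felt no force at hand-in.

**Disagreements:**
- **Beaker:** the scene camera's box was about 3 px off the expected spot, while the side camera agreed to within 1 px.
- **Cone pack:** the 3–4 mm comes from a loose outline fit (overlap 0.78). In the last picture the pack looks centred in its pad.

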